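# Set the press tray with cutting dies

## Task

Get the press tray ready for one pressing: stand the four cutting dies in a single row on the brown strip of board, their length along the strip, clear of one another and none overhanging the strip, the pointed one nearest the tray's black handle with its point towards the handle, the oblong one next to it, the round one at the far end, and the rectangular one between the oblong and the round. Then lay the aluminium plate along the row, flat on top of the dies so that it covers all four. Set everything down gently, never dropping it, for the edges chip, and do not disturb the mug, the thread spool and the wax tin.

Things in the scene. Friction and masses are not known exactly. Their poses are not given: they have to be found in the camera images.
- tray: Press tray, fixed to the bench: a grey steel plate 124 x 370 x 10 mm carrying a white nylon pad 106 x 306 mm (top 22 mm above the bench) and on it, centred and stuck down, the brown strip of board 70 x 296 mm, 3 mm thick, its top 25 mm above the bench. Origin: centre of the underside, at bench height; x across the tray, y along it (along the strip), z up. It lies roughly left-right in front of the robot, turned by up to 0.2 rad.
- handle: The tray's handle, fixed at one of its ends, which may be the left or the right one: a black bar across the tray, 76 mm wide, on two steel posts, rising 43 mm above the tray's steel plate (53 mm above the bench). Origin: under its middle, on the steel plate (10 mm above the bench), 169 mm from the tray's centre, on its long axis. The other end of the tray carries only a low steel stop bar.
- pointed_die: Loose cutting die, a closed band of dark steel 4 mm thick and 32 mm high, open in the middle but for a thin brace, about 0.19 kg, cutting edge down: strap-tip outline 48 mm wide (x) and 66 mm long (y). Origin: centre of that outline at the underside. The square end is at y = -33 mm, the sides run straight and parallel to y = +11 mm, then taper to the point at y = +33 mm (grip the straight sides, about y = -11 mm). At the start the point faces roughly away from the robot.
- oblong_die: Loose cutting die like the others (steel band, 32 mm high, about 0.19 kg), outline with two straight sides and half-round ends, 48 mm wide (x) and 68 mm long (y). The straight sides are 20 mm long. Origin: centre of the underside.
- rect_die: Loose cutting die like the others (32 mm high, about 0.19 kg), rectangular, 40 mm wide (x) and 56 mm long (y). Origin: centre of the underside.
- round_die: Loose cutting die like the others (32 mm high, about 0.15 kg), round, 48 mm in diameter. Origin: centre of the underside.
- plate: Loose flat aluminium pressure plate, 66 mm wide (x), 296 mm long (y), 10 mm thick, about 0.52 kg, lying flat on the mat between the robot and the tray, roughly left-right. Origin: centre of the underside. On the four dies its underside lies 57 mm above the bench.
- mug: White mug, 80 mm in diameter and 95 mm high, standing beyond the tray; leave alone. Origin: centre of its underside.
- spool: Wooden spool of brown thread, 42 mm in diameter and 57 mm high, standing beyond the tray; leave alone. Origin: centre of its underside.
- tin: Flat round tin of wax, 69 mm in diameter and 26 mm high, beyond the tray; leave alone. Origin: centre of its underside.
Not all that is in view belongs to the job. Leave any blue or purple look-alike of the oblong_die alone.

How it is judged:
By the outcome, as a careful person would: the job done as asked, in the order asked, and still so for the second after the job is handed in, with the robot touching nothing.
It also fails if it takes over 128 s, if anything falls off the work surface, if the arm or the gripper's body presses on something with over 40 N, if the wrist force passes 120 N, or if a joint passes its speed limit or range.

## Robot

A 6-joint arm with a two-finger parallel gripper is mounted at the origin on the work surface. World frame = base frame: x ahead of the robot, y to its left, z up, the work surface at z = 0. Lengths are in m, angles in degrees, forces in N, time in s.
With the tool pointing down it reaches from about 0.35 to 0.875 m from the base axis. Payload 4.2 kg.
Tool frame: the origin (TCP) lies on the centre line of the jaws, within the pads' length; the fingertips stand 19 mm ahead of it and the grasp point (between the pads) is the TCP; z points along the fingers, y is the line along which they close (so a half turn about z gives the same grasp; the last joint's range is limited). The gripper opens to 87 mm and grips with 3 to 60 N. Pads are 19 mm wide; open, the fingers measure 117 mm over their backs; the gripper's body (75 mm by 190 mm) begins 51 mm behind the grasp point.
Start: joints at [-55.829, 22.042, 0.453, 0, -68.411, -14.817], TCP at [0.207, -0.59, 0.213] pointing down, gripper open.
Joint ranges: [-179.83, 179.83], [-69.29, 118.12], [-61.27, 80.66], [-181.25, 117.63], [-171.15, -9.14], [-177.46, 177.46]. Speed limits (degrees/s): [159.86, 159.86, 180, 180, 180, 180].

## Interface

Orientations are given as a 3x3 rotation matrix whose columns are the frame's x, y, z axes.
In Python, from station import sense, capture, finish_job, search_frame, masks_of gives the robot as it stands.
- The arm moves only by the tool drive_tool, never from a script. Its argument "rows" is a list of rows, each a list of 7 numbers: the opening in per cent of the stroke, from 0 (shut) to 100 (fully open), then the shift along the world's x, y, z in mm, then the turn, a rotation vector about the world's x, y, z in rad. In form: [[fingers, dx, dy, dz, wx, wy, wz], ...]. A call has 1 to 5 rows; each row shifts and turns the commanded pose from where the row before left it; what a row does not reach is not made up. A row lasts 1/12 s, in which the tool goes at most 41.7 mm and 7.16 degrees, less where a joint would pass 70% of its speed; a pose out of reach is approached as far as the arm can. A call is refused whole if a number of a shift passes 41.7 or a number of a turn 0.125, either way. A call with a gripper value outside its range is refused whole. The fingers move at their own pace and stop on an object; the grip force is fixed at half the most. Time passes only in rows, so rows that do not move let the fingers close. It gives the time, the measured TCP pose, the force, the opening and the grip force at its end, in the units of the state.
- sense(): the state, without advancing time (a new reading comes with each control period).
- capture(name): name is "side" or "top"; returns a dict with "frame" (400x640x3 uint8, red, green, blue), "z_map" (400x640 float32, m along the optical axis (not along the pixel's ray), 0 where there is no reading), "fx", "fy", "cx", "cy" (pixels), "R" (3x3) and "t" (3): a world point X has camera coordinates R X + t. Camera axes: x right, y down, z forward; pixel columns grow to the right and rows downward; lengths in m; the calibration is good to about 2 mm. A picture is of the moment at which its call begins.
- finish_job(): hands the job in; it is judged then, once.
Trained networks look in a picture, given as the dict that the camera call returned (one of the last four; its "shot" number tells which), for a name from the list of things; names that differ only in an ending like _2 or _b are one class to them, and where a whole thing is asked for, a point or a joint stands for the part that bears it (a point fixed in the world has none). Each returns a list of dicts, best first, with "p" (0 to 1); they miss things now and then, are a little off and sometimes report something else, mostly with a low value. They report only what shows in the picture. A call takes as long as a camera call. They do not tell look-alikes from the thing itself.
- search_frame(label, picture): "xy" ([column, row] in pixels, amid what is visible of it).
- masks_of(label, picture): "region" (400x640 bool, what is visible of it) and "xy" ([column, row] in pixels, amid what is visible of it).
The state is a dict: "time_s": time; "joints": joint angles; "joint_velocities": joint speeds; "effort": joint torques, N m; "tcp_pos": TCP position; "ee_rot": TCP orientation; "wrist_force": force on the tool from outside, world axes, zero at the start; "moment": the same for the moment, N m; "gripper_width": opening from 0.0 (shut) to 1.0 (fully open); "gripper_force": force on a finger pad.
Only numpy, scipy, OpenCV 4.12 (cv2) and the standard library are available. Lean on these libraries where they do the work, as an engineer would, in place of code of your own. Each camera call takes 0.05 s, during which the arm holds its last target. There are 200 camera calls.

## Working session

There is one attempt and no reset: what is moved stays moved. The work goes in short steps, Python scripts to look and compute and a tool call to move; the robot and the scene stay as the last step left them, time stands still between calls to the robot, and variables do not carry over. Pictures are saved under pics/ and viewed, at most 14 in all, crops included, and the job is handed in when it is done.

Besides the shell and the picture viewer there is one more tool, called after ">>>" as a command line: name --pt "numbers of a row" for each row, then --argument value for the rest. drive_tool: Moves the arm, as the interface text tells. Its arguments: {"type":"object","properties":{"rows":{"type":"array"}},"required":["rows"]}

```bash
mkdir -p pics; ls
cat > h.py <<'E'
import numpy as np,cv2
from station import *
def unproj(c,u,v,d): 
    P=np.stack([(u-c['cx'])/c['fx']*d,(v-c['cy'])/c['fy']*d,d],-1)
    return (P-c['t'])@np.array(c['R'])
def cloud(c):
    v,u=np.mgrid[0:400,0:640]; W=unproj(c,u,v,c['z_map'].astype(float)); W[c['z_map']<=0]=np.nan; return W
def plane(c,uv,z):
    R=np.array(c['R']);t=np.array(c['t']);o=-R.T@t
    r=R.T@np.array([(uv[0]-c['cx'])/c['fx'],(uv[1]-c['cy'])/c['fy'],1]); return o+r*(z-o[2])/r[2]
E
python3 - <<'E'
from h import *
for n in ['top','side']:
    c=capture(n); cv2.imwrite(f'pics/{n}0.png',c['frame'][:,:,::-1]); W=cloud(c)
    print(n,-np.array(c['R']).T@c['t'],c['fx'])
    for l in ['tray','handle','pointed_die','oblong_die','rect_die','round_die','plate','mug','spool','tin']:
        for m in masks_of(l,c)[:3]:
            g=m['region']; P=W[g]; P=P[~np.isnan(P[:,0])]
            if len(P)==0: continue
            P2=P[P[:,2]>np.percentile(P[:,2],95)-.006]
            r=cv2.minAreaRect((P2[:,:2]*1000).astype(np.float32))
            print(l,round(m['p'],2),np.round(m['xy']),len(P),'ztop',np.round(np.percentile(P[:,2],95),3),'rect',np.round(r[0]),np.round(r[1]),round(r[2],1))
print(sense())
E
```

```text
pics
top [ 0.51668403 -0.04799237  0.90429265] 365.0732222878019
tray 0.83 [318. 199.] 6936 ztop 0.027 rect [631. -59.] [325. 106.] 87.0
handle 0.66 [247. 197.] 281 ztop 0.054 rect [641. 119.] [16. 79.] 86.3
handle 0.64 [240. 138.] 352 ztop 0.059 rect [787. 138.] [39. 37.] 44.3
pointed_die 0.69 [152. 218.] 440 ztop 0.032 rect [594. 352.] [67. 48.] 89.1
pointed_die 0.6 [284. 135.] 552 ztop 0.029 rect [791.  21.] [66. 64.] 43.1
oblong_die 0.81 [442. 266.] 316 ztop 0.033 rect [ 466. -349.] [68. 47.] 89.7
oblong_die 0.77 [399. 285.] 268 ztop 0.033 rect [ 435. -243.] [48. 63.] 44.6
oblong_die 0.75 [485. 262.] 318 ztop 0.033 rect [ 472. -451.] [64. 47.] 89.7
rect_die 0.79 [436. 221.] 250 ztop 0.034 rect [ 576. -342.] [40. 56.] 29.6
plate 0.82 [300. 281.] 3386 ztop 0.012 rect [437. -12.] [294.  66.] 85.5
plate 0.43 [317. 200.] 6821 ztop 0.027 rect [631. -58.] [324. 106.] 87.0
mug 0.82 [368. 135.] 1298 ztop 0.095 rect [ 783. -181.] [77. 77.] 43.3
spool 0.53 [239. 136.] 331 ztop 0.059 rect [787. 138.] [39. 37.] 44.3
tin 0.92 [286. 135.] 582 ztop 0.029 rect [790.  20.] [63. 66.] 15.6
side [0.1
[... 967 characters left out ...]
092747e+01, -1.48155433e+01]), 'joint_velocities': array([-0.00263885,  0.08682125,  0.04069224, -0.04468631, -0.00372617,
        0.00213536]), 'effort': array([ 2.26741790e-04, -3.90482569e+01,  1.87623775e+01,  4.22441304e+00,
        1.54278899e-02, -4.62787705e-05]), 'tcp_pos': array([ 0.20716355, -0.58966317,  0.21317398]), 'ee_rot': array([[-9.43481820e-01, -3.31424277e-01,  5.89881103e-05],
       [-3.31424280e-01,  9.43481819e-01, -5.76764056e-05],
       [-3.65388485e-05, -7.39667321e-05, -9.99999997e-01]]), 'wrist_force': array([ 0.85421754, -0.61067935,  0.05309004]), 'moment': array([0.03485189, 0.03662788, 0.00444104]), 'gripper_force': 0.0, 'gripper_width': 0.9987614298982046}
```

View pics/top0.png

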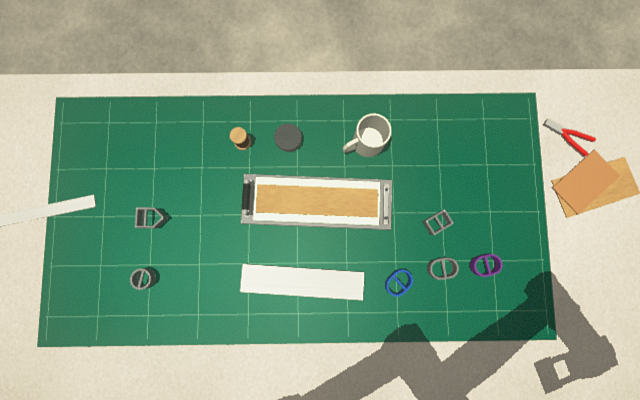

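View pics/side0.png

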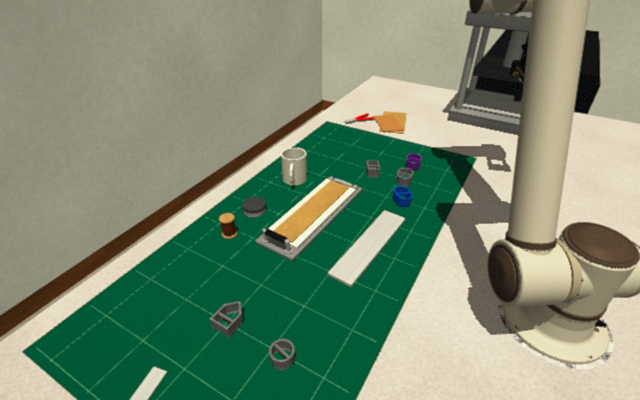

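Run:
```python
from h import *
c=capture('top'); s=capture('side')
a=cv2.resize(c['frame'][195:300,115:190],(428,600),interpolation=2); b=cv2.resize(s['frame'][290:380,200:310],(367,300),interpolation=2)
im=np.zeros((600,800,3),np.uint8); im[:,:428]=a; im[:300,430:797]=b
d=cv2.resize(c['frame'][205:285,380:505],(367,235),interpolation=2); im[310:545,430:797]=d
cv2.imwrite('pics/crop.png',im[:,:,::-1])
# strip by colour
for n,q in (('top',c),('side',s)):
    W=cloud(q); hsv=cv2.cvtColor(q['frame'],cv2.COLOR_RGB2HSV)
    g=(hsv[...,0]>8)&(hsv[...,0]<25)&(hsv[...,1]>80)&(abs(W[...,2]-.025)<.01)&(abs(W[...,0]-.63)<.08)&(abs(W[...,1]+.05)<.2)
    P=W[g]; r=cv2.minAreaRect((P[:,:2]*1000).astype(np.float32)); print(n,'strip',r,P[:,2].mean())
    for nm,(x,y) in dict(pt=(594,352),rd=(448,368),ob=(466,-349),re=(576,-342)).items():
        g=(np.hypot(W[...,0]-x/1e3,W[...,1]-y/1e3)<.05)&(W[...,2]>.025)
        P=W[g]*1000; r=cv2.minAreaRect(P[:,:2].astype(np.float32)); print(n,nm,np.round(r[0],1),np.round(r[1],1),round(r[2],1),len(P))
        if nm=='pt':
            for k in range(-35,36,10):
                w=P[abs(P[:,1]-r[0][1]-k)<5,0]; print(k,w.min().round(),w.max().round())
    g=(abs(W[...,0]-.437)<.06)&(abs(W[...,1]+.012)<.17)&(W[...,2]>.006)&(W[...,2]<.016)
    print(n,'plate',cv2.minAreaRect((W[g][:,:2]*1000).astype(np.float32)))
```

```text
top strip ((630.4943237304688, -49.117584228515625), (295.4305419921875, 68.9122543334961), 87.13358306884766) 0.024659706025078255
top pt [594.  351.9] [67.2 48.1] 89.5 236
-35 589.0 598.0
-25 582.0 608.0
-15 570.0 618.0
-5 570.0 618.0
5 570.0 618.0
15 570.0 618.0
25 570.0 618.0
35 571.0 618.0
top rd [450.  366.3] [47.9 47.3] 66.6 198
top ob [ 466.  -348.2] [47.7 67.4] 9.8 209
top re [ 576.1 -342.9] [40.2 57.4] 30.2 191
top plate ((436.5669860839844, -12.4158935546875), (295.45458984375, 66.29678344726562), 85.52655792236328)
side strip ((629.7924194335938, -57.22541809082031), (311.0979919433594, 71.3915023803711), 86.89096069335938) 0.02457436041148243
side pt [592.6 352. ] [67.6 50.1] 88.8 309
-35 592.0 597.0
-25 579.0 606.0
-15 569.0 615.0
-5 568.0 618.0
5 568.0 616.0
15 569.0 617.0
25 569.0 618.0
35 569.0 617.0
side rd [448.6 367.5] [46.1 49.2] 33.9 287
side ob [ 463. -345.] [47.4 70.5] 9.3 112
side re [ 573.1 -340.6] [40.1 59.5] 29.9 86
side plate ((434.74407958984375, -11.68402099609375), (298.6335754394531, 67.06826782226562), 85.31946563720703)
```

View pics/crop.png

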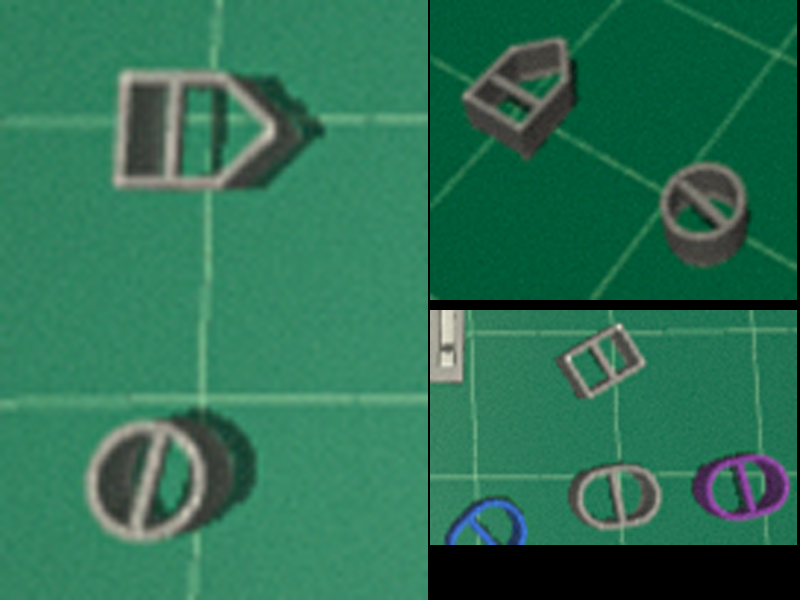

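The top picture shows the pointed die at (152,217) with its point to the right, i.e. towards -y. The handle is at (247,197), the +y end, so that die needs a half turn. The grey oblong is at (442,267), with the blue look-alike at (399,285) and the purple one at (485,262).

>>> drive_tool --pt "100 21.5 20.1 -5 0 0 0.117" --pt "100 21.5 20.1 -5 0 0 0.117" --pt "100 21.5 20.1 -5 0 0 0.117" --pt "100 21.5 20.1 -5 0 0 0.117" --pt "100 21.5 20.1 -5 0 0 0.117"

```text
time_s: 1.62
tcp_pos: [0.3155, -0.4882, 0.1881]
ee_rot: [[-0.599, -0.801, 0.0], [-0.801, 0.599, -0.0], [0.0, -0.0, -1.0]]
wrist_force: [0.5, 0.6, -0.0]
gripper_width: 1.002
gripper_force: 0.0
```

>>> drive_tool --pt "100 21.5 20.1 -5 0 0 0.117" --pt "100 21.5 20.1 -5 0 0 0.117" --pt "100 21.5 20.1 -5 0 0 0.117" --pt "100 21.5 20.1 -5 0 0 0.117" --pt "100 21.5 20.1 -5 0 0 0.117"

```text
time_s: 2.03
tcp_pos: [0.4231, -0.3876, 0.1631]
ee_rot: [[-0.057, -0.998, 0.0], [-0.998, 0.057, -0.0], [0.0, -0.0, -1.0]]
wrist_force: [1.0, -0.8, -0.3]
gripper_width: 0.999
gripper_force: 0.0
```

>>> drive_tool --pt "100 21.5 20.1 -16.5 0 0 0.117" --pt "100 21.5 20.1 -16.5 0 0 0.117" --pt "100 0 0 0 0 0 0" --pt "100 0 0 0 0 0 0"

```text
time_s: 2.37
tcp_pos: [0.4655, -0.3472, 0.1291]
ee_rot: [[0.172, -0.985, -0.002], [-0.985, -0.172, 0.001], [-0.001, 0.002, -1.0]]
wrist_force: [0.5, -0.3, 1.0]
gripper_width: 0.999
gripper_force: 0.0
```

>>> drive_tool --pt "100 0.5 -1 -30 0 0 0" --pt "100 0 0 -30 0 0 0" --pt "100 0 0 -30 0 0 0" --pt "100 0 0 -12 0 0 0" --pt "100 0 0 -5 0 0 0"

```text
time_s: 2.78
tcp_pos: [0.4636, -0.3498, 0.0212]
ee_rot: [[0.167, -0.986, -0.004], [-0.986, -0.168, 0.002], [-0.002, 0.004, -1.0]]
wrist_force: [-0.7, -0.1, -0.0]
gripper_width: 0.997
gripper_force: 0.0
```

>>> drive_tool --pt "50 0 0 0 0 0 0" --pt "20 0 0 0 0 0 0" --pt "20 0 0 0 0 0 0" --pt "20 0 0 0 0 0 0" --pt "20 0 0 0 0 0 0"

```text
time_s: 3.2
tcp_pos: [0.4663, -0.3498, 0.0244]
ee_rot: [[0.17, -0.985, 0.002], [-0.985, -0.17, -0.001], [0.001, -0.002, -1.0]]
wrist_force: [-0.2, 0.9, 0.1]
gripper_width: 0.704
gripper_force: 0.0
```

>>> drive_tool --pt "20 0 0 0 0 0 0" --pt "20 0 0 0 0 0 0" --pt "20 0 0 0 0 0 0" --pt "20 0 0 0 0 0 0" --pt "20 0 0 0 0 0 0"

```text
time_s: 3.62
tcp_pos: [0.4657, -0.3494, 0.0231]
ee_rot: [[0.17, -0.985, -0.0], [-0.985, -0.17, 0.0], [-0.0, 0.0, -1.0]]
wrist_force: [-0.5, 0.0, 0.1]
gripper_width: 0.324
gripper_force: 0.0
```

>>> drive_tool --pt "20 0 0 0 0 0 0" --pt "20 0 0 0 0 0 0" --pt "20 0 0 15 0 0 0" --pt "20 0 0 25 0 0 0" --pt "20 0 0 35 0 0 0"

```text
time_s: 4.03
tcp_pos: [0.4636, -0.3484, 0.0962]
ee_rot: [[0.17, -0.985, -0.006], [-0.985, -0.17, 0.003], [-0.004, 0.006, -1.0]]
wrist_force: [0.0, -0.1, 0.6]
gripper_width: 0.203
gripper_force: 0.0
```

Run:
```python
from h import *
c=capture('top'); s=capture('side')
im=np.zeros((600,800,3),np.uint8); im[:300,:800]=cv2.resize(c['frame'][190:310,340:640],(800,320),interpolation=2)[:300]; im[300:,:500]=cv2.resize(s['frame'][130:230,330:497],(500,300),interpolation=2)
cv2.imwrite('pics/a.png',im[:,:,::-1])
print(sense()['tcp_pos'])
W=cloud(c)
g=(np.hypot(W[...,0]-.466,W[...,1]+.348)<.06)&(W[...,2]>.015)&(W[...,2]<.05); print(g.sum(),np.nanmean(W[g],0) )
```

```text
[ 0.4693958  -0.35153271  0.10402759]
0 [nan nan nan]<stdin>:7: RuntimeWarning: Mean of empty slice
```

View pics/a.png

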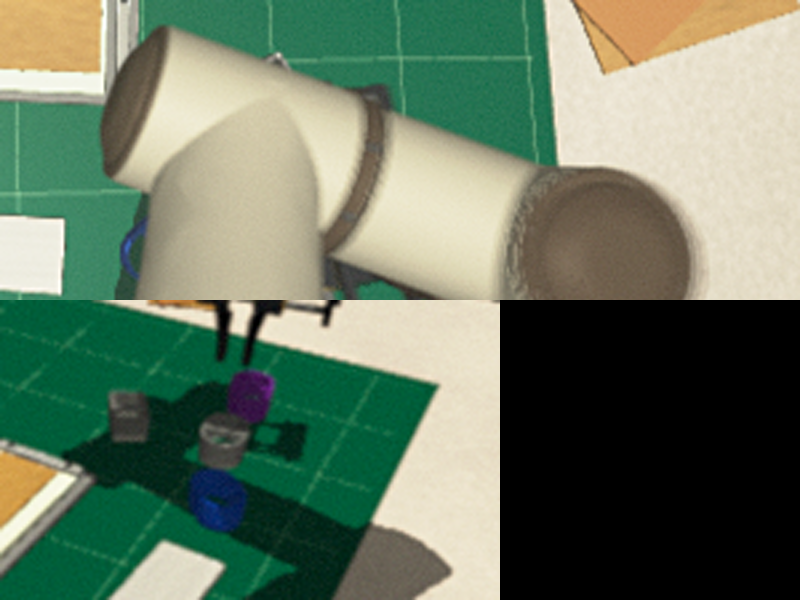

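Run:
```python
from h import *
s=capture('side'); R=np.array(s['R']);t=np.array(s['t']); S=sense();p=S['tcp_pos'];M=S['ee_rot']; print(p, S['gripper_width'])
f=s['frame'].copy(); im=cv2.resize(f[110:210,340:490],(750,500),interpolation=2)
def pr(X): q=R@X+t; return np.array([q[0]/q[2]*s['fx']+s['cx'],q[1]/q[2]*s['fy']+s['cy']])
for k in (-1,1):
  for d in (.019,0,-.03):
    X=p+M[:,2]*d+M[:,1]*k*.0435*S['gripper_width']; uv=(pr(X)-[340,110])*5; cv2.circle(im,tuple(int(a) for a in uv),4,(255,0,0),-1)
X=np.array([.466,-.348,.032]); cv2.circle(im,tuple(int(a) for a in (pr(X)-[340,110])*5),4,(0,255,0),-1)
cv2.imwrite('pics/b.png',im[:,:,::-1])
W=cloud(s); 
for u,v in ((404,149),(414,149),(404,140),(414,140)): print(W[v-2:v+3:2,u-2:u+3].reshape(-1,3).round(3)[[2,7,12]].tolist())
```

```text
[ 0.46773165 -0.35040924  0.10136035] 0.205319227825847
[[0.476, -0.34, 0.126], [0.478, -0.35, 0.114], [0.531, -0.537, 0.0]]
[[0.509, -0.584, 0.001], [0.503, -0.567, 0.002], [0.499, -0.555, 0.0]]
[[0.48, -0.341, 0.155], [0.479, -0.339, 0.15], [0.478, -0.34, 0.142]]
[[0.451, -0.345, 0.161], [0.45, -0.344, 0.155], [0.448, -0.342, 0.15]]
```

View pics/b.png

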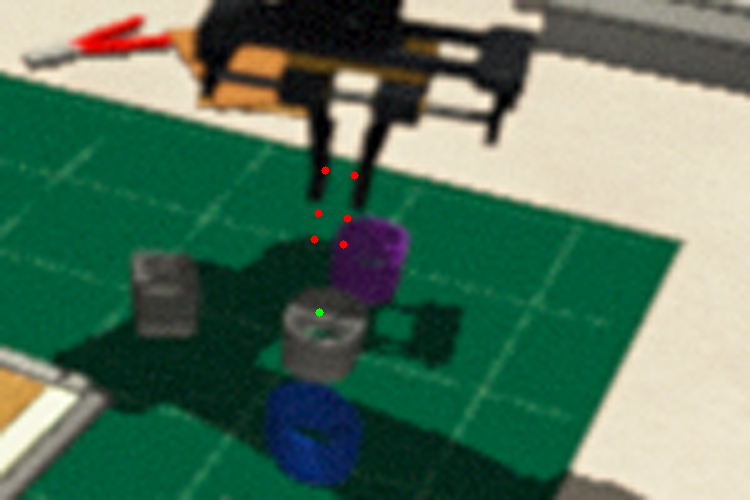

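```bash
cat >> h.py <<'E'
def tips(n='side'):
    s=capture(n); S=sense(); p=S['tcp_pos']; W=cloud(s)
    d=W-p; g=(np.hypot(d[...,0],d[...,1])<.075)&(d[...,2]>-.045)&(W[...,2]>.045)
    lab,L=cv2.connectedComponents(g.astype(np.uint8)); 
    P=W[g]; print('tcp',p.round(4),'w',S['gripper_width'].round(3),'n',len(P))
    y=S['ee_rot'][:,1]; q=(P-p)@y
    for k in (-1,1):
        Q=P[q*k>0]
        if len(Q): 
            z=np.sort(Q[:,2]); lo=Q[Q[:,2]<z[3]+.015]; print(k,'zmin',z[:5].round(3),'rel xyz',(lo.mean(0)-p).round(4),'along y',((lo-p)@y).mean().round(4),'x',((lo-p)@S['ee_rot'][:,0]).mean().round(4))
E
python3 -c "from h import *; tips(); tips('top')"
```

```text
Traceback (most recent call last):
  File "h.py", line 15, in tips
    P=W[g]; print('tcp',p.round(4),'w',S['gripper_width'].round(3),'n',len(P))
                                       ^^^^^^^^^^^^^^^^^^^^^^^^
AttributeError: 'float' object has no attribute 'round'
```

>>> drive_tool --pt "100 0 0 0 0 0 0" --pt "100 0 0 0 0 0 0" --pt "100 0 0 0 0 0 0" --pt "100 0 0 0 0 0 0" --pt "100 0 0 0 0 0 0"

```text
time_s: 4.65
tcp_pos: [0.4654, -0.3494, 0.0975]
ee_rot: [[0.17, -0.985, -0.001], [-0.985, -0.17, 0.0], [-0.001, 0.001, -1.0]]
wrist_force: [0.4, -0.5, 0.3]
gripper_width: 0.493
gripper_force: 0.0
```

>>> drive_tool --pt "100 0 0 0 0 0 0" --pt "100 0 0 0 0 0 0" --pt "100 0 0 0 0 0 0" --pt "100 0 0 0 0 0 0" --pt "100 0 0 0 0 0 0"

```text
time_s: 5.07
tcp_pos: [0.4657, -0.3495, 0.0982]
ee_rot: [[0.17, -0.985, 0.0], [-0.985, -0.17, -0.0], [0.0, -0.0, -1.0]]
wrist_force: [0.1, 0.8, 0.4]
gripper_width: 0.877
gripper_force: 0.0
```

```bash
python3 -c "from h import *; tips();tips()"
```

```text
Traceback (most recent call last):
  File "h.py", line 15, in tips
    P=W[g]; print('tcp',p.round(4),'w',S['gripper_width'].round(3),'n',len(P))
                                       ^^^^^^^^^^^^^^^^^^^^^^^^
AttributeError: 'float' object has no attribute 'round'
```

```bash
sed -i "s/S\['gripper_width'\].round(3)/round(S['gripper_width'],3)/" h.py
python3 - <<'E'
from h import *
tips()
s=capture('side'); S=sense(); p=S['tcp_pos']; M=S['ee_rot']; R=np.array(s['R']);t=np.array(s['t'])
im=cv2.resize(s['frame'][110:210,340:490],(750,500),interpolation=2)
def pr(X): q=R@X+t; return np.array([q[0]/q[2]*s['fx']+s['cx'],q[1]/q[2]*s['fy']+s['cy']])
for k in (-1,1):
  for d in (.019,0,-.03):
    X=p+M[:,2]*d+M[:,1]*k*.0435*S['gripper_width']; cv2.circle(im,tuple(int(a) for a in (pr(X)-[340,110])*5),4,(255,0,0),-1)
cv2.imwrite('pics/c.png',im[:,:,::-1])
E
```

```text
tcp [ 0.4656 -0.3495  0.0982] w 0.947 n 2708
-1 zmin [0.107 0.107 0.108 0.11  0.112] rel xyz [0.0411 0.0146 0.0167] along y -0.043 x -0.0074
1 zmin [0.106 0.11  0.11  0.111 0.114] rel xyz [-0.0462  0.0016  0.0189] along y 0.0452 x -0.0094
```

View pics/c.png

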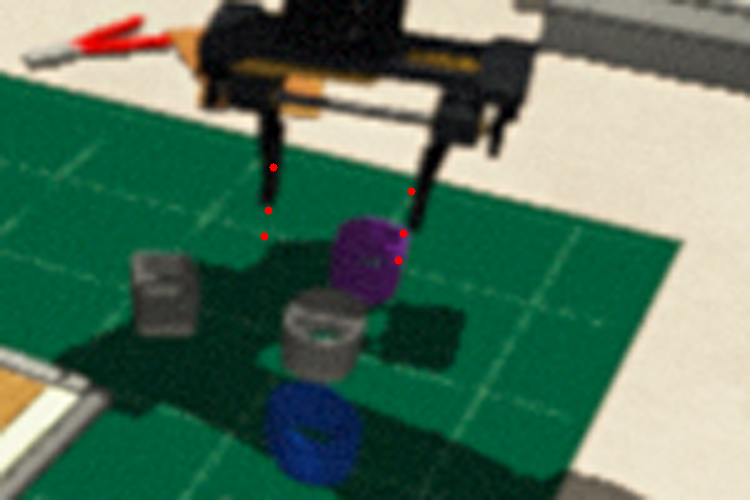

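The picture shows the real fingertips (at (268,205) and (415,228) in the crop) about 28 mm higher than the reported TCP implies. That explains the empty close above the die. I'll work to the height measured by the camera.

>>> drive_tool --pt "100 0 1 -30 0 0 0" --pt "100 0 0 -30 0 0 0" --pt "100 0 0 -25 0 0 0" --pt "100 0 0 0 0 0 0" --pt "100 0 0 0 0 0 0"

```text
time_s: 5.63
tcp_pos: [0.4649, -0.3483, 0.0123]
ee_rot: [[0.171, -0.985, -0.003], [-0.985, -0.171, 0.001], [-0.001, 0.003, -1.0]]
wrist_force: [0.7, -0.3, 0.7]
gripper_width: 1.001
gripper_force: 0.0
```

```bash
sed -i "s/(W\[...,2\]>.045)/(W[...,2]>.012)/" h.py; python3 -c "from h import *; tips()"
```

```text
tcp [ 0.4663 -0.3489  0.0139] w 0.995 n 2750
-1 zmin [0.013 0.014 0.014 0.014 0.014] rel xyz [0.0138 0.0061 0.0079] along y -0.0147 x -0.0037
1 zmin [0.012 0.012 0.012 0.013 0.014] rel xyz [-0.0111 -0.0154  0.0077] along y 0.0135 x 0.0133
```

>>> drive_tool --pt "100 0 0 -6 0 0 0" --pt "100 0 0 -4 0 0 0" --pt "100 0 0 -2 0 0 0" --pt "100 0 0 0 0 0 0" --pt "100 0 0 0 0 0 0"

```text
time_s: 6.1
tcp_pos: [0.4658, -0.3485, 0.0015]
ee_rot: [[0.17, -0.985, 0.001], [-0.985, -0.17, -0.0], [0.0, -0.0, -1.0]]
wrist_force: [-0.1, 0.5, -0.6]
gripper_width: 0.998
gripper_force: 0.0
```

>>> drive_tool --pt "100 0 0 -1 0 0 0" --pt "100 0 0 -1 0 0 0" --pt "100 0 0 -1 0 0 0" --pt "100 0 0 0 0 0 0"

```text
time_s: 6.43
tcp_pos: [0.4655, -0.3484, -0.002]
ee_rot: [[0.17, -0.985, -0.0], [-0.985, -0.17, 0.0], [-0.0, 0.0, -1.0]]
wrist_force: [0.5, 0.0, -0.1]
gripper_width: 0.995
gripper_force: 0.0
```

Run:
```python
from h import *
tips()
s=capture('side'); 
im=cv2.resize(s['frame'][120:220,340:490],(750,500),interpolation=2)
cv2.imwrite('pics/d.png',im[:,:,::-1])
```

```text
tcp [ 0.4656 -0.3484 -0.002 ] w 1.003 n 2729
-1 zmin [0.012 0.012 0.013 0.013 0.014] rel xyz [0.0175 0.0076 0.0233] along y -0.0186 x -0.0045
1 zmin [0.012 0.012 0.012 0.012 0.013] rel xyz [-0.0149 -0.012   0.0217] along y 0.0167 x 0.0093
```

View pics/d.png

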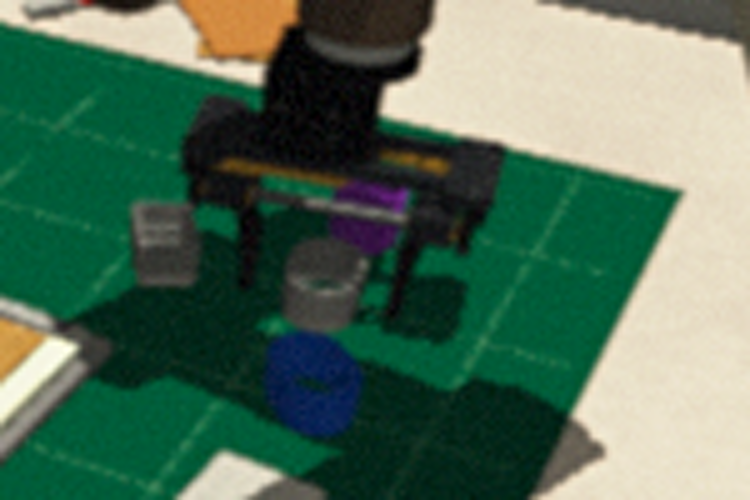

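>>> drive_tool --pt "20 0 0 -1 0 0 0" --pt "20 0 0 -1 0 0 0" --pt "20 0 0 0 0 0 0" --pt "20 0 0 0 0 0 0" --pt "20 0 0 0 0 0 0"

```text
time_s: 6.95
tcp_pos: [0.4657, -0.3485, -0.0039]
ee_rot: [[0.17, -0.985, 0.0], [-0.985, -0.17, -0.0], [0.0, -0.0, -1.0]]
wrist_force: [-0.2, 0.3, 0.5]
gripper_width: 0.706
gripper_force: 0.0
```

>>> drive_tool --pt "20 0 0 0 0 0 0" --pt "20 0 0 0 0 0 0" --pt "20 0 0 0 0 0 0" --pt "20 0 0 0 0 0 0" --pt "20 0 0 0 0 0 0"

```text
time_s: 7.37
tcp_pos: [0.4654, -0.3484, -0.0038]
ee_rot: [[0.17, -0.985, -0.0], [-0.985, -0.17, 0.0], [-0.0, 0.0, -1.0]]
wrist_force: [0.2, 0.6, 1.2]
gripper_width: 0.548
gripper_force: 29.9
```

>>> drive_tool --pt "20 0 0 15 0 0 0" --pt "20 0 0 30 0 0 0" --pt "20 0 0 30 0 0 0" --pt "20 10 20 15 0 0 0" --pt "20 16 32 0 0 0 -0.032"

```text
time_s: 7.78
tcp_pos: [0.4935, -0.2987, 0.0902]
ee_rot: [[0.134, -0.991, 0.008], [-0.991, -0.134, -0.003], [0.004, -0.007, -1.0]]
wrist_force: [1.0, 0.1, -2.0]
gripper_width: 0.551
gripper_force: 29.9
```

>>> drive_tool --pt "20 16 32 0 0 0 -0.032" --pt "20 16 32 0 0 0 -0.032" --pt "20 16 32 0 0 0 -0.032" --pt "20 16 32 0 0 0 -0.032" --pt "20 16 32 0 0 0 -0.032"

```text
time_s: 8.2
tcp_pos: [0.5718, -0.1346, 0.0857]
ee_rot: [[-0.023, -1.0, -0.001], [-1.0, 0.023, 0.0], [-0.0, 0.001, -1.0]]
wrist_force: [0.3, -0.2, -2.2]
gripper_width: 0.548
gripper_force: 29.9
```

>>> drive_tool --pt "20 16 32 0 0 0 -0.03" --pt "20 16 32 0 0 0 0" --pt "20 16 32 0 0 0 0" --pt "20 12.2 16.1 0 0 0 0" --pt "20 0 0 0 0 0 0"

```text
time_s: 8.62
tcp_pos: [0.6342, -0.0204, 0.0855]
ee_rot: [[-0.046, -0.999, 0.002], [-0.999, 0.046, 0.001], [-0.001, -0.002, -1.0]]
wrist_force: [1.2, 0.1, -1.8]
gripper_width: 0.548
gripper_force: 29.9
```

Run:
```python
from h import *
s=capture('side'); S=sense(); p=S['tcp_pos']; M=S['ee_rot']; print(p,S['gripper_force'],np.degrees(np.arctan2(M[1,1],M[0,1]))%360)
W=cloud(s); d=W-p; g=(np.hypot(d[...,0],d[...,1])<.05)&(W[...,2]>.07)&(W[...,2]<.145); z=np.sort(W[g][:,2]); print(len(z),z[:10],z[len(z)//50])
```

```text
[ 0.63253455 -0.02213619  0.08526212] 29.945837675768416 177.2467169095021
490 [0.08841221 0.08920682 0.08923715 0.08926455 0.08939762 0.0903009
 0.09030454 0.09041677 0.09042584 0.0905457 ] 0.09054570053131926
```

>>> drive_tool --pt "20 0 -1 -25 0 0 0" --pt "20 0 0 -25 0 0 0" --pt "20 0 0 -8 0 0 0" --pt "20 0 0 -3 0 0 0" --pt "20 0 0 0 0 0 0"

```text
time_s: 9.08
tcp_pos: [0.6313, -0.0261, 0.0246]
ee_rot: [[-0.052, -0.999, -0.002], [-0.999, 0.052, -0.001], [0.001, 0.002, -1.0]]
wrist_force: [-0.1, -0.3, -1.6]
gripper_width: 0.549
gripper_force: 29.9
```

>>> drive_tool --pt "20 0 0 -0.5 0 0 0" --pt "20 0 0 -0.5 0 0 0" --pt "20 0 0 -0.5 0 0 0" --pt "20 0 0 0 0 0 0"

```text
time_s: 9.42
tcp_pos: [0.6323, -0.0253, 0.0246]
ee_rot: [[-0.051, -0.999, 0.002], [-0.999, 0.051, 0.0], [-0.0, -0.002, -1.0]]
wrist_force: [-0.1, 0.4, -2.1]
gripper_width: 0.547
gripper_force: 29.9
```

>>> drive_tool --pt "20 0 0.8 -0.8 0 0 0" --pt "20 0 0 -0.8 0 0 0" --pt "20 0 0 -0.8 0 0 0" --pt "20 0 0 0 0 0 0" --pt "20 0 0 0 0 0 0"

```text
time_s: 9.83
tcp_pos: [0.6319, -0.0245, 0.0212]
ee_rot: [[-0.051, -0.999, -0.0], [-0.999, 0.051, -0.0], [0.0, 0.0, -1.0]]
wrist_force: [0.5, -0.6, -1.3]
gripper_width: 0.549
gripper_force: 29.9
```

>>> drive_tool --pt "20 0 0 -0.4 0 0 0" --pt "20 0 0 0 0 0 0" --pt "20 0 0 0 0 0 0"

```text
time_s: 10.08
tcp_pos: [0.6319, -0.0245, 0.0212]
ee_rot: [[-0.051, -0.999, 0.0], [-0.999, 0.051, -0.0], [0.0, -0.0, -1.0]]
wrist_force: [-1.4, 0.8, 1.2]
gripper_width: 0.551
gripper_force: 29.9
```

>>> drive_tool --pt "85 0 0 0 0 0 0" --pt "85 0 0 0 0 0 0" --pt "85 0 0 0 0 0 0" --pt "85 0 0 0 0 0 0" --pt "100 0 0 5 0 0 0"

```text
time_s: 10.5
tcp_pos: [0.6311, -0.0247, 0.025]
ee_rot: [[-0.051, -0.999, -0.002], [-0.999, 0.051, -0.0], [0.0, 0.002, -1.0]]
wrist_force: [0.1, 0.1, -0.9]
gripper_width: 0.84
gripper_force: 0.0
```

>>> drive_tool --pt "100 0 0 20 0 0 0" --pt "100 0 0 35 0 0 0" --pt "100 -5.6 -31.8 10 0 0 0.058" --pt "100 -5.6 -31.8 0 0 0 0.058" --pt "100 -5.6 -31.8 0 0 0 0.058"

```text
time_s: 10.92
tcp_pos: [0.6159, -0.1204, 0.0929]
ee_rot: [[0.127, -0.992, 0.004], [-0.992, -0.127, 0.0], [0.0, -0.004, -1.0]]
wrist_force: [0.2, 0.1, -1.2]
gripper_width: 0.999
gripper_force: 0.0
```

>>> drive_tool --pt "100 -5.6 -31.8 0 0 0 0.058" --pt "100 -5.6 -31.8 0 0 0 0.058" --pt "100 -5.6 -31.8 0 0 0 0.058" --pt "100 -5.6 -31.8 0 0 0 0.058" --pt "100 -5.6 -31.8 0 0 0 0.058"

```text
time_s: 11.33
tcp_pos: [0.5867, -0.2805, 0.0914]
ee_rot: [[0.404, -0.915, 0.001], [-0.915, -0.404, -0.0], [0.0, -0.0, -1.0]]
wrist_force: [0.4, 0.1, -0.3]
gripper_width: 0.999
gripper_force: 0.0
```

>>> drive_tool --pt "100 -5.6 -31.8 0 0 0 0.058" --pt "100 -5.6 -31.8 0 0 0 0.056" --pt "100 0 0 0 0 0 0" --pt "100 0 0 0 0 0 0" --pt "100 0 0 0 0 0 0"

```text
time_s: 11.75
tcp_pos: [0.5757, -0.3425, 0.0909]
ee_rot: [[0.502, -0.865, -0.0], [-0.865, -0.502, 0.0], [-0.0, -0.0, -1.0]]
wrist_force: [-0.1, -0.6, -0.1]
gripper_width: 0.998
gripper_force: 0.0
```

Run:
```python
from h import *
S=sense(); M=S['ee_rot']; print(S['tcp_pos'],np.degrees(np.arctan2(M[1,1],M[0,1]))%360)
c=capture('top'); W=cloud(c)
cv2.imwrite('pics/e.png',cv2.resize(c['frame'][150:300,220:520],(800,400),interpolation=2)[:,:,::-1])
P=W[(np.hypot(W[...,0]-.632,W[...,1]+.0245)<.05)&(W[...,2]>.045)&(W[...,2]<.07)]*1000
print(len(P),cv2.minAreaRect(P[:,:2].astype(np.float32)) if len(P) else '')
```

```text
[ 0.57570693 -0.34249069  0.09092325] 210.1384680653012
199 ((632.6512451171875, -24.37665557861328), (65.9685287475586, 47.776283264160156), 87.63565063476562)
```

View pics/e.png

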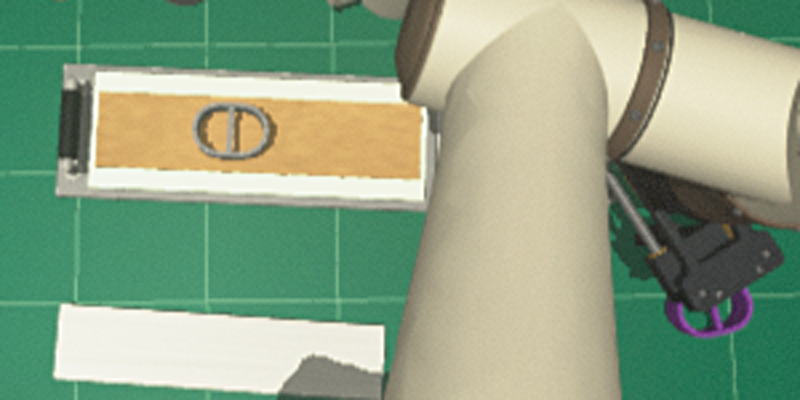

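The oblong sits on the strip at crop (233,131), upright and aligned, 1 mm from its target. Next is the rectangular die.

>>> drive_tool --pt "100 0.3 -0.3 -30 0 0 0" --pt "100 0 0 -30 0 0 0" --pt "100 0 0 -22 0 0 0" --pt "100 0 0 -8 0 0 0" --pt "100 0 0 -3 0 0 0"

```text
time_s: 12.22
tcp_pos: [0.5756, -0.3413, -0.0039]
ee_rot: [[0.504, -0.863, -0.003], [-0.863, -0.504, 0.001], [-0.003, 0.002, -1.0]]
wrist_force: [-0.2, -0.3, 0.6]
gripper_width: 1.0
gripper_force: 0.0
```

>>> drive_tool --pt "20 0 0 -1.5 0 0 0" --pt "20 0 0 0 0 0 0" --pt "20 0 0 0 0 0 0" --pt "20 0 0 0 0 0 0" --pt "20 0 0 0 0 0 0"

```text
time_s: 12.63
tcp_pos: [0.5768, -0.3431, -0.0024]
ee_rot: [[0.503, -0.864, 0.002], [-0.864, -0.503, -0.001], [0.002, -0.001, -1.0]]
wrist_force: [0.3, -0.4, -0.7]
gripper_width: 0.707
gripper_force: 0.0
```

>>> drive_tool --pt "20 0 0 0 0 0 0" --pt "20 0 0 0 0 0 0" --pt "20 0 0 0 0 0 0" --pt "20 0 0 0 0 0 0" --pt "20 0 0 0 0 0 0"

```text
time_s: 13.05
tcp_pos: [0.576, -0.343, -0.0035]
ee_rot: [[0.503, -0.864, -0.0], [-0.864, -0.503, -0.0], [-0.0, 0.0, -1.0]]
wrist_force: [0.1, -0.9, 1.1]
gripper_width: 0.458
gripper_force: 30.0
```

>>> drive_tool --pt "20 0 0 15 0 0 0" --pt "20 0 0 30 0 0 0" --pt "20 0 0 30 0 0 0" --pt "20 6.5 30.6 15 0 0 -0.072" --pt "20 6.5 30.6 0 0 0 -0.072"

```text
time_s: 13.47
tcp_pos: [0.5915, -0.2832, 0.0905]
ee_rot: [[0.368, -0.93, 0.008], [-0.93, -0.368, -0.003], [0.005, -0.007, -1.0]]
wrist_force: [-0.3, 0.3, -3.2]
gripper_width: 0.457
gripper_force: 30.0
```

>>> drive_tool --pt "20 6.5 30.6 0 0 0 -0.072" --pt "20 6.5 30.6 0 0 0 -0.072" --pt "20 6.5 30.6 0 0 0 -0.072" --pt "20 6.5 30.6 0 0 0 -0.072" --pt "20 6.5 30.6 0 0 0 -0.073"

```text
time_s: 13.88
tcp_pos: [0.6212, -0.127, 0.0856]
ee_rot: [[0.018, -1.0, -0.001], [-1.0, -0.018, 0.001], [-0.001, 0.001, -1.0]]
wrist_force: [0.6, -0.3, -1.6]
gripper_width: 0.449
gripper_force: 30.0
```

>>> drive_tool --pt "20 6.5 30.6 0 0 0 -0.073" --pt "20 0 0 -15 0 0 0" --pt "20 0 0 -15 0 0 0" --pt "20 0 0 0 0 0 0" --pt "20 0 0 0 0 0 0"

```text
time_s: 14.3
tcp_pos: [0.627, -0.098, 0.0549]
ee_rot: [[-0.051, -0.999, -0.004], [-0.999, 0.051, -0.0], [0.0, 0.004, -1.0]]
wrist_force: [0.6, -0.6, -2.0]
gripper_width: 0.457
gripper_force: 30.0
```

>>> drive_tool --pt "20 0 0 -20 0 0 0" --pt "20 0 0 -10 0 0 0" --pt "20 0 0 -3 0 0 0" --pt "20 0 0 -0.8 0 0 0" --pt "20 0 0 0 0 0 0"

```text
time_s: 14.72
tcp_pos: [0.6285, -0.0984, 0.023]
ee_rot: [[-0.051, -0.999, 0.001], [-0.999, 0.051, -0.0], [0.0, -0.001, -1.0]]
wrist_force: [-0.5, 0.7, -2.5]
gripper_width: 0.458
gripper_force: 30.0
```

>>> drive_tool --pt "20 0 0 -0.5 0 0 0" --pt "20 0 0 -0.4 0 0 0" --pt "20 0 0 0 0 0 0" --pt "20 0 0 0 0 0 0"

```text
time_s: 15.05
tcp_pos: [0.6284, -0.098, 0.0221]
ee_rot: [[-0.051, -0.999, 0.001], [-0.999, 0.051, 0.0], [-0.0, -0.001, -1.0]]
wrist_force: [-0.1, 0.2, -2.1]
gripper_width: 0.458
gripper_force: 30.0
```

>>> drive_tool --pt "20 0 0 -0.5 0 0 0" --pt "20 0 0 0 0 0 0" --pt "20 0 0 -0.3 0 0 0" --pt "20 0 0 0 0 0 0" --pt "20 0 0 0 0 0 0"

```text
time_s: 15.47
tcp_pos: [0.6284, -0.0981, 0.0215]
ee_rot: [[-0.051, -0.999, 0.001], [-0.999, 0.051, -0.0], [0.0, -0.001, -1.0]]
wrist_force: [-1.2, 0.2, 3.6]
gripper_width: 0.454
gripper_force: 30.0
```

>>> drive_tool --pt "85 0 0 0 0 0 0" --pt "85 0 0 0 0 0 0" --pt "85 0 0 0 0 0 0" --pt "85 0 0 0 0 0 0" --pt "85 0 0 0 0 0 0"

```text
time_s: 15.88
tcp_pos: [0.6282, -0.0981, 0.0207]
ee_rot: [[-0.051, -0.999, -0.0], [-0.999, 0.051, -0.0], [0.0, 0.0, -1.0]]
wrist_force: [0.3, 0.7, 0.7]
gripper_width: 0.752
gripper_force: 0.0
```

>>> drive_tool --pt "100 0 0 15 0 0 0" --pt "100 0 0 30 0 0 0" --pt "100 0 0 20 0 0 0" --pt "100 -12.7 33.2 0 0 0 0" --pt "100 -12.7 33.2 0 0 0 0"

```text
time_s: 16.3
tcp_pos: [0.604, -0.0321, 0.0874]
ee_rot: [[-0.055, -0.999, 0.004], [-0.999, 0.055, 0.001], [-0.001, -0.004, -1.0]]
wrist_force: [-0.9, 1.3, -0.2]
gripper_width: 0.993
gripper_force: 0.0
```

>>> drive_tool --pt "100 -12.7 33.2 0 0 0 0" --pt "100 -12.7 33.2 0 0 0 0" --pt "100 -12.7 33.2 0 0 0 0" --pt "100 -12.7 33.2 0 0 0 0" --pt "100 -12.7 33.2 0 0 0 0"

```text
time_s: 16.72
tcp_pos: [0.5385, 0.1358, 0.086]
ee_rot: [[-0.051, -0.999, 0.0], [-0.999, 0.051, 0.0], [-0.0, -0.0, -1.0]]
wrist_force: [0.7, -0.0, 0.0]
gripper_width: 1.001
gripper_force: 0.0
```

>>> drive_tool --pt "100 -12.7 33.2 0 0 0 0" --pt "100 -12.7 33.2 0 0 0 0" --pt "100 -12.7 33.2 0 0 0 0" --pt "100 -12.7 33.2 0 0 0 0" --pt "100 -12.7 33.2 0 0 0 0"

```text
time_s: 17.13
tcp_pos: [0.4749, 0.3019, 0.086]
ee_rot: [[-0.051, -0.999, 0.0], [-0.999, 0.051, 0.0], [-0.0, -0.0, -1.0]]
wrist_force: [0.6, 1.0, -0.4]
gripper_width: 1.001
gripper_force: 0.0
```

>>> drive_tool --pt "100 -12.7 33.2 0 0 0 0" --pt "100 -12.7 33.2 0 0 0 0" --pt "100 0 0 0 0 0 0" --pt "100 0 0 0 0 0 0" --pt "100 0 0 0 0 0 0"

```text
time_s: 17.55
tcp_pos: [0.4501, 0.3664, 0.0856]
ee_rot: [[-0.051, -0.999, -0.001], [-0.999, 0.051, -0.001], [0.001, 0.001, -1.0]]
wrist_force: [0.1, 0.3, -0.6]
gripper_width: 0.999
gripper_force: 0.0
```

Run:
```python
from h import *
c=capture('top'); W=cloud(c); print(sense()['tcp_pos'])
for y in (-.0245,-.098):
    P=W[(abs(W[...,0]-.63)<.05)&(abs(W[...,1]-y)<.037)&(W[...,2]>.045)&(W[...,2]<.07)]*1000
    print(len(P),cv2.minAreaRect(P[:,:2].astype(np.float32)) if len(P) else '')
s=capture('side'); W=cloud(s)
P=W[(np.hypot(W[...,0]-.449,W[...,1]-.367)<.05)&(W[...,2]>.022)&(W[...,2]<.04)]*1000
print(len(P),cv2.minAreaRect(P[:,:2].astype(np.float32)) if len(P) else '')
```

```text
[0.45033101 0.36578821 0.0855866 ]
201 ((632.6300048828125, -24.412124633789062), (65.69459533691406, 47.614356994628906), 89.5080795288086)
187 ((629.8067626953125, -96.03787994384766), (54.790069580078125, 40.451202392578125), 86.79417419433594)
327 ((448.234130859375, 366.83660888671875), (47.625892639160156, 48.51803207397461), 34.06067657470703)
```

>>> drive_tool --pt "100 0 0.8 -30 0 0 0" --pt "100 0 0 -30 0 0 0" --pt "100 0 0 -20 0 0 0" --pt "100 0 0 -7 0 0 0" --pt "100 0 0 -2 0 0 0"

```text
time_s: 18.07
tcp_pos: [0.4503, 0.3656, -0.0046]
ee_rot: [[-0.053, -0.999, -0.002], [-0.999, 0.053, -0.003], [0.003, 0.002, -1.0]]
wrist_force: [-1.0, -0.5, -0.3]
gripper_width: 1.0
gripper_force: 0.0
```

>>> drive_tool --pt "20 0 0 0 0 0 0" --pt "20 0 0 0 0 0 0" --pt "20 0 0 0 0 0 0" --pt "20 0 0 0 0 0 0" --pt "20 0 0 0 0 0 0"

```text
time_s: 18.48
tcp_pos: [0.4507, 0.3681, -0.0021]
ee_rot: [[-0.051, -0.999, 0.001], [-0.999, 0.051, 0.002], [-0.002, -0.001, -1.0]]
wrist_force: [0.3, 0.4, 0.2]
gripper_width: 0.707
gripper_force: 0.0
```

>>> drive_tool --pt "20 0 0 0 0 0 0" --pt "20 0 0 0 0 0 0" --pt "20 0 0 0 0 0 0" --pt "20 0 0 0 0 0 0" --pt "20 0 0 0 0 0 0"

```text
time_s: 18.9
tcp_pos: [0.4503, 0.3677, -0.0028]
ee_rot: [[-0.051, -0.999, 0.0], [-0.999, 0.051, 0.0], [-0.0, -0.0, -1.0]]
wrist_force: [-2.5, 0.1, 4.0]
gripper_width: 0.549
gripper_force: 30.0
```

>>> drive_tool --pt "20 0 0 15 0 0 0" --pt "20 0 0 30 0 0 0" --pt "20 0 0 30 0 0 0" --pt "20 0 0 15 0 0 0" --pt "20 11.6 -35.2 0 0 0 0"

```text
time_s: 19.32
tcp_pos: [0.4643, 0.3389, 0.0911]
ee_rot: [[-0.044, -0.999, 0.009], [-0.999, 0.044, 0.009], [-0.009, -0.008, -1.0]]
wrist_force: [2.4, -0.2, -1.8]
gripper_width: 0.547
gripper_force: 30.0
```

>>> drive_tool --pt "20 11.6 -35.2 0 0 0 0" --pt "20 11.6 -35.2 0 0 0 0" --pt "20 11.6 -35.2 0 0 0 0" --pt "20 11.6 -35.2 0 0 0 0" --pt "20 11.6 -35.2 0 0 0 0"

```text
time_s: 19.73
tcp_pos: [0.5198, 0.1545, 0.0863]
ee_rot: [[-0.051, -0.999, -0.001], [-0.999, 0.051, -0.0], [0.0, 0.001, -1.0]]
wrist_force: [0.6, 0.7, -1.8]
gripper_width: 0.544
gripper_force: 30.0
```

>>> drive_tool --pt "20 11.6 -35.2 0 0 0 0" --pt "20 11.6 -35.2 0 0 0 0" --pt "20 11.6 -35.2 0 0 0 0" --pt "20 11.6 -35.2 0 0 0 0" --pt "20 11.6 -35.2 0 0 0 0"

```text
time_s: 20.15
tcp_pos: [0.5778, -0.0215, 0.0862]
ee_rot: [[-0.051, -0.999, -0.001], [-0.999, 0.051, 0.0], [0.0, 0.001, -1.0]]
wrist_force: [0.2, 0.6, -2.3]
gripper_width: 0.545
gripper_force: 30.0
```

>>> drive_tool --pt "20 11.6 -35.2 0 0 0 0" --pt "20 11.6 -35.2 0 0 0 0" --pt "20 11.6 -35.2 0 0 0 0" --pt "20 11.6 -35.2 0 0 0 0" --pt "20 0.6 -1 -10 0 0 0"

```text
time_s: 20.57
tcp_pos: [0.6277, -0.1674, 0.0777]
ee_rot: [[-0.056, -0.998, 0.005], [-0.998, 0.056, -0.002], [0.002, -0.005, -1.0]]
wrist_force: [1.2, 0.5, -1.1]
gripper_width: 0.549
gripper_force: 30.0
```

>>> drive_tool --pt "20 0 0 -20 0 0 0" --pt "20 0 0 0 0 0 0" --pt "20 0 0 0 0 0 0" --pt "20 0 0 0 0 0 0"

```text
time_s: 20.9
tcp_pos: [0.6251, -0.1611, 0.0571]
ee_rot: [[-0.05, -0.999, 0.0], [-0.999, 0.05, -0.0], [0.0, -0.0, -1.0]]
wrist_force: [-0.6, 1.1, -1.0]
gripper_width: 0.547
gripper_force: 30.0
```

>>> drive_tool --pt "20 0 0 -20 0 0 0" --pt "20 0 0 -10 0 0 0" --pt "20 0 0 -3 0 0 0" --pt "20 0 0 0 0 0 0" --pt "20 0 0 0 0 0 0"

```text
time_s: 21.32
tcp_pos: [0.6254, -0.1613, 0.0245]
ee_rot: [[-0.05, -0.999, 0.001], [-0.999, 0.05, -0.0], [0.0, -0.001, -1.0]]
wrist_force: [0.3, 0.0, -0.8]
gripper_width: 0.547
gripper_force: 30.0
```

>>> drive_tool --pt "20 0 0 -0.6 0 0 0" --pt "20 0 0 -0.5 0 0 0" --pt "20 0 0 0 0 0 0" --pt "20 0 0 0 0 0 0"

```text
time_s: 21.65
tcp_pos: [0.6251, -0.1615, 0.0231]
ee_rot: [[-0.051, -0.999, 0.001], [-0.999, 0.051, -0.0], [-0.0, -0.001, -1.0]]
wrist_force: [-0.3, -0.5, -1.7]
gripper_width: 0.547
gripper_force: 30.0
```

>>> drive_tool --pt "20 0 0 -0.6 0 0 0" --pt "20 0 0 -0.4 0 0 0" --pt "20 0 0 0 0 0 0" --pt "20 0 0 -0.2 0 0 0" --pt "20 0 0 0 0 0 0"

```text
time_s: 22.07
tcp_pos: [0.6251, -0.1615, 0.0223]
ee_rot: [[-0.051, -0.999, 0.0], [-0.999, 0.051, -0.0], [0.0, -0.0, -1.0]]
wrist_force: [-1.5, 1.4, 3.0]
gripper_width: 0.546
gripper_force: 30.0
```

>>> drive_tool --pt "85 0 0 0 0 0 0" --pt "85 0 0 0 0 0 0" --pt "85 0 0 0 0 0 0" --pt "85 0 0 0 0 0 0" --pt "100 0 0 5 0 0 0"

```text
time_s: 22.48
tcp_pos: [0.624, -0.1614, 0.0254]
ee_rot: [[-0.051, -0.999, -0.003], [-0.999, 0.051, 0.0], [-0.0, 0.003, -1.0]]
wrist_force: [-0.9, 0.0, -0.8]
gripper_width: 0.835
gripper_force: 0.0
```

>>> drive_tool --pt "100 0 0 20 0 0 0" --pt "100 0 0 35 0 0 0" --pt "100 0 0 5 0 0 0" --pt "100 -1.2 20.2 0 0 0 0.1224" --pt "100 -1.2 20.2 0 0 0 0.1224"

```text
time_s: 22.9
tcp_pos: [0.6233, -0.1215, 0.0881]
ee_rot: [[0.196, -0.981, 0.003], [-0.981, -0.196, 0.0], [0.001, -0.003, -1.0]]
wrist_force: [0.8, 0.8, -0.7]
gripper_width: 0.996
gripper_force: 0.0
```

>>> drive_tool --pt "100 -1.2 20.2 0 0 0 0.1224" --pt "100 -1.2 20.2 0 0 0 0.1224" --pt "100 -1.2 20.2 0 0 0 0.1224" --pt "100 -1.2 20.2 0 0 0 0.1224" --pt "100 -1.2 20.2 0 0 0 0.1224"

```text
time_s: 23.32
tcp_pos: [0.6167, -0.0191, 0.0871]
ee_rot: [[0.726, -0.688, 0.001], [-0.688, -0.726, 0.0], [0.001, -0.001, -1.0]]
wrist_force: [0.2, 1.5, -0.8]
gripper_width: 1.001
gripper_force: 0.0
```

>>> drive_tool --pt "100 -1.2 20.2 0 0 0 0.1224" --pt "100 -1.2 20.2 0 0 0 0.1224" --pt "100 -1.2 20.2 0 0 0 0.1224" --pt "100 -1.2 20.2 0 0 0 0.1224" --pt "100 -1.2 20.2 0 0 0 0.1224"

```text
time_s: 23.73
tcp_pos: [0.6107, 0.082, 0.0871]
ee_rot: [[0.989, -0.146, 0.001], [-0.146, -0.989, 0.0], [0.001, -0.0, -1.0]]
wrist_force: [0.6, -0.2, -0.4]
gripper_width: 1.0
gripper_force: 0.0
```

>>> drive_tool --pt "100 -1.2 20.2 0 0 0 0.1224" --pt "100 -1.2 20.2 0 0 0 0.1224" --pt "100 -1.2 20.2 0 0 0 0.1224" --pt "100 -1.2 20.2 0 0 0 0.1224" --pt "100 -1.2 20.2 0 0 0 0.1224"

```text
time_s: 24.15
tcp_pos: [0.6047, 0.1831, 0.0871]
ee_rot: [[0.894, 0.449, 0.001], [0.449, -0.894, 0.0], [0.001, 0.0, -1.0]]
wrist_force: [1.0, 0.9, 0.1]
gripper_width: 0.999
gripper_force: 0.0
```

>>> drive_tool --pt "100 -1.2 20.2 0 0 0 0.1224" --pt "100 -1.2 20.2 0 0 0 0.1224" --pt "100 -1.2 20.2 0 0 0 0.1224" --pt "100 -1.2 20.2 0 0 0 0.1224" --pt "100 -1.2 20.2 0 0 0 0.1224"

```text
time_s: 24.57
tcp_pos: [0.5986, 0.2841, 0.087]
ee_rot: [[0.474, 0.881, 0.001], [0.881, -0.474, 0.0], [0.001, 0.0, -1.0]]
wrist_force: [0.2, -0.1, 0.4]
gripper_width: 0.998
gripper_force: 0.0
```

>>> drive_tool --pt "100 -1.2 20.2 0 0 0 0.1224" --pt "100 -1.2 20.2 0 0 0 0.1224" --pt "100 -1.2 20.2 0 0 0 0.1224" --pt "100 -1.2 20.2 0 0 0 0.1224" --pt "100 0 0 0 0 0 0"

```text
time_s: 24.98
tcp_pos: [0.5937, 0.3674, 0.0868]
ee_rot: [[0.003, 1.0, 0.002], [1.0, -0.003, 0.002], [0.002, 0.002, -1.0]]
wrist_force: [0.5, -0.3, -0.6]
gripper_width: 1.0
gripper_force: 0.0
```

>>> drive_tool --pt "100 0 0 0 0 0 0" --pt "100 0 0 0 0 0 0"

```text
time_s: 25.15
tcp_pos: [0.5936, 0.3634, 0.0866]
ee_rot: [[0.011, 1.0, -0.0], [1.0, -0.011, -0.0], [-0.0, -0.0, -1.0]]
wrist_force: [0.2, -0.8, -0.4]
gripper_width: 0.997
gripper_force: 0.0
```

Run:
```python
from h import *
S=sense(); M=S['ee_rot']; print(S['tcp_pos'],np.degrees(np.arctan2(M[1,1],M[0,1]))%360,S['joints'].round(1))
c=capture('top'); W=cloud(c)
for y in (-.0245,-.098,-.162):
    P=W[(abs(W[...,0]-.63)<.05)&(abs(W[...,1]-y)<.032)&(W[...,2]>.045)&(W[...,2]<.07)]*1000
    print(len(P),cv2.minAreaRect(P[:,:2].astype(np.float32)) if len(P) else '')
s=capture('side'); W=cloud(s)
P=W[(np.hypot(W[...,0]-.594,W[...,1]-.352)<.05)&(W[...,2]>.022)&(W[...,2]<.04)]*1000
print(len(P),cv2.minAreaRect(P[:,:2].astype(np.float32)) if len(P) else '')
```

```text
[0.59364434 0.36340511 0.08660368] 359.34226170118734 [ 44.7  34.5   2.5   0.  -58.  134.6]
191 ((632.4966430664062, -24.434030532836914), (47.948394775390625, 61.30475997924805), 0.28382638096809387)
184 ((629.8307495117188, -96.04845428466797), (54.652008056640625, 40.3022346496582), 87.19952392578125)
171 ((626.2119750976562, -162.58306884765625), (46.49653625488281, 47.63463592529297), 44.23824691772461)
325 ((593.2206420898438, 358.48486328125), (55.412742614746094, 50.06845474243164), 88.7745590209961)
```

>>> drive_tool --pt "100 0.2 0 -30 0 0 0" --pt "100 0 0 -30 0 0 0" --pt "100 0 0 -20 0 0 0" --pt "100 0 0 -7 0 0 0" --pt "100 0 0 -2.5 0 0 0"

```text
time_s: 25.67
tcp_pos: [0.5934, 0.3622, -0.0046]
ee_rot: [[0.011, 1.0, -0.002], [1.0, -0.012, -0.002], [-0.002, -0.002, -1.0]]
wrist_force: [0.0, 0.5, 0.4]
gripper_width: 0.997
gripper_force: 0.0
```

>>> drive_tool --pt "20 0 0 0 0 0 0" --pt "20 0 0 0 0 0 0" --pt "20 0 0 0 0 0 0" --pt "20 0 0 0 0 0 0" --pt "20 0 0 0 0 0 0"

```text
time_s: 26.08
tcp_pos: [0.5944, 0.3642, -0.0017]
ee_rot: [[0.01, 1.0, 0.001], [1.0, -0.01, 0.001], [0.001, 0.001, -1.0]]
wrist_force: [0.2, -0.7, -0.2]
gripper_width: 0.709
gripper_force: 0.0
```

>>> drive_tool --pt "20 0 0 0 0 0 0" --pt "20 0 0 0 0 0 0" --pt "20 0 0 0 0 0 0" --pt "20 0 0 0 0 0 0" --pt "20 0 0 0 0 0 0"

```text
time_s: 26.5
tcp_pos: [0.594, 0.3638, -0.0026]
ee_rot: [[0.01, 1.0, 0.0], [1.0, -0.01, 0.0], [0.0, 0.0, -1.0]]
wrist_force: [-1.1, -0.5, 2.0]
gripper_width: 0.55
gripper_force: 30.0
```

>>> drive_tool --pt "20 0 0 15 0 0 0" --pt "20 0 0 30 0 0 0" --pt "20 0 0 30 0 0 0" --pt "20 0 0 15 0 0 0" --pt "20 1.6 -12.4 0 0 0 -0.1224"

```text
time_s: 26.92
tcp_pos: [0.5977, 0.3547, 0.0916]
ee_rot: [[0.131, 0.991, 0.008], [0.991, -0.131, 0.006], [0.007, 0.007, -1.0]]
wrist_force: [0.5, 0.1, -1.1]
gripper_width: 0.548
gripper_force: 30.0
```

>>> drive_tool --pt "20 1.6 -12.4 0 0 0 -0.1224" --pt "20 1.6 -12.4 0 0 0 -0.1224" --pt "20 1.6 -12.4 0 0 0 -0.1224" --pt "20 1.6 -12.4 0 0 0 -0.1224" --pt "20 1.6 -12.4 0 0 0 -0.1224"

```text
time_s: 27.33
tcp_pos: [0.603, 0.2884, 0.086]
ee_rot: [[0.682, 0.731, -0.002], [0.731, -0.682, -0.001], [-0.002, -0.001, -1.0]]
wrist_force: [0.2, -0.4, -1.6]
gripper_width: 0.551
gripper_force: 30.0
```

>>> drive_tool --pt "20 1.6 -12.4 0 0 0 -0.1224" --pt "20 1.6 -12.4 0 0 0 -0.1224" --pt "20 1.6 -12.4 0 0 0 -0.1224" --pt "20 1.6 -12.4 0 0 0 -0.1224" --pt "20 1.6 -12.4 0 0 0 -0.1224"

```text
time_s: 27.75
tcp_pos: [0.611, 0.2265, 0.086]
ee_rot: [[0.978, 0.206, -0.002], [0.206, -0.978, -0.001], [-0.002, 0.0, -1.0]]
wrist_force: [0.3, 0.3, -0.8]
gripper_width: 0.553
gripper_force: 30.0
```

>>> drive_tool --pt "20 1.6 -12.4 0 0 0 -0.1224" --pt "20 1.6 -12.4 0 0 0 -0.1224" --pt "20 1.6 -12.4 0 0 0 -0.1224" --pt "20 1.6 -12.4 0 0 0 -0.1224" --pt "20 1.6 -12.4 0 0 0 -0.1224"

```text
time_s: 28.17
tcp_pos: [0.619, 0.1645, 0.0861]
ee_rot: [[0.919, -0.393, -0.002], [-0.393, -0.919, -0.0], [-0.001, 0.001, -1.0]]
wrist_force: [0.5, 0.1, -2.3]
gripper_width: 0.55
gripper_force: 30.0
```

>>> drive_tool --pt "20 1.6 -12.4 0 0 0 -0.1224" --pt "20 1.6 -12.4 0 0 0 -0.1224" --pt "20 1.6 -12.4 0 0 0 -0.1224" --pt "20 1.6 -12.4 0 0 0 -0.1224" --pt "20 1.6 -12.4 0 0 0 -0.1224"

```text
time_s: 28.58
tcp_pos: [0.627, 0.1026, 0.0861]
ee_rot: [[0.527, -0.85, -0.002], [-0.85, -0.527, -0.0], [-0.001, 0.002, -1.0]]
wrist_force: [-0.2, 1.1, -2.1]
gripper_width: 0.552
gripper_force: 30.0
```

>>> drive_tool --pt "20 1.5 -12.3 0 0 0 -0.1224" --pt "20 1.5 -12.2 0 0 0 -0.1224" --pt "20 1.5 -12.2 0 0 0 -0.1224" --pt "20 1.5 -12 0 0 0 -0.1224" --pt "20 1 -12 0 0 0 -0.1224"

```text
time_s: 29.0
tcp_pos: [0.634, 0.0419, 0.0861]
ee_rot: [[-0.057, -0.998, -0.002], [-0.998, 0.057, -0.0], [0.0, 0.002, -1.0]]
wrist_force: [-0.5, -0.3, -1.7]
gripper_width: 0.549
gripper_force: 30.0
```

>>> drive_tool --pt "20 0 0 0 0 0 0" --pt "20 0 0 0 0 0 0" --pt "20 0 0 0 0 0 0"

```text
time_s: 29.25
tcp_pos: [0.6343, 0.0429, 0.0865]
ee_rot: [[-0.049, -0.999, -0.001], [-0.999, 0.049, 0.0], [0.0, 0.001, -1.0]]
wrist_force: [0.9, 0.4, -1.5]
gripper_width: 0.549
gripper_force: 30.0
```

Run:
```python
from h import *
S=sense(); M=S['ee_rot']; print(S['tcp_pos'],np.degrees(np.arctan2(M[1,1],M[0,1]))%360,S['gripper_force'])
s=capture('side'); cv2.imwrite('pics/f.png',cv2.resize(s['frame'][150:270,220:400],(720,480),interpolation=2)[:,:,::-1])
```

```text
[0.63425866 0.04288694 0.08654664] 177.18693839663118 29.989221263676882
```

View pics/f.png

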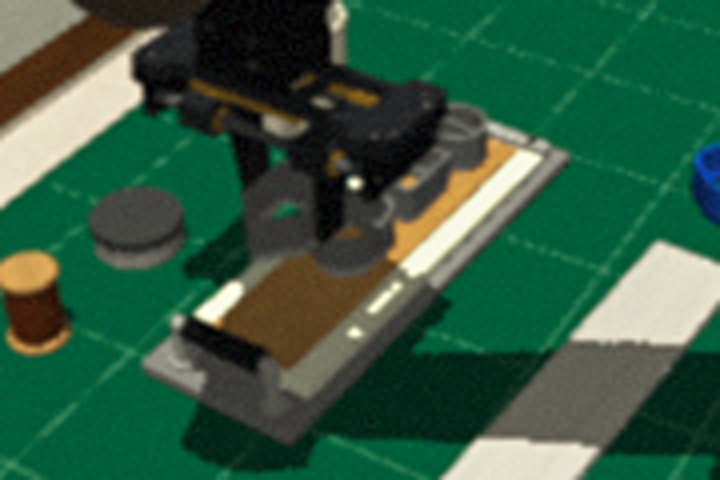

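The die hangs over the strip at about (280,210), with its point towards the handle (225,340). The other three stand in row beyond it.

>>> drive_tool --pt "20 0.8 -0.4 -25 0 0 0" --pt "20 0 0 -25 0 0 0" --pt "20 0 0 -9 0 0 0" --pt "20 0 0 -3 0 0 0" --pt "20 0 0 0 0 0 0"

```text
time_s: 29.72
tcp_pos: [0.6352, 0.0425, 0.0245]
ee_rot: [[-0.05, -0.999, -0.001], [-0.999, 0.05, -0.001], [0.001, 0.001, -1.0]]
wrist_force: [-0.6, 0.1, -1.6]
gripper_width: 0.548
gripper_force: 30.0
```

>>> drive_tool --pt "20 0 0 -0.5 0 0 0" --pt "20 0 0 -0.3 0 0 0" --pt "20 0 0 0 0 0 0" --pt "20 0 0 0 0 0 0"

```text
time_s: 30.05
tcp_pos: [0.6359, 0.0424, 0.0253]
ee_rot: [[-0.051, -0.999, 0.002], [-0.999, 0.051, 0.001], [-0.001, -0.002, -1.0]]
wrist_force: [-0.5, 1.0, -2.4]
gripper_width: 0.551
gripper_force: 30.0
```

>>> drive_tool --pt "20 0 0 -0.8 0 0 0" --pt "20 0 0 -0.6 0 0 0" --pt "20 0 0 -0.4 0 0 0" --pt "20 0 0 0 0 0 0" --pt "20 0 0 0 0 0 0"

```text
time_s: 30.47
tcp_pos: [0.6353, 0.0422, 0.0224]
ee_rot: [[-0.051, -0.999, -0.0], [-0.999, 0.051, -0.0], [0.0, 0.0, -1.0]]
wrist_force: [-0.4, -0.7, -1.6]
gripper_width: 0.551
gripper_force: 30.0
```

>>> drive_tool --pt "20 0 0 -0.4 0 0 0" --pt "20 0 0 0 0 0 0" --pt "20 0 0 0 0 0 0"

```text
time_s: 30.72
tcp_pos: [0.6354, 0.0422, 0.0224]
ee_rot: [[-0.051, -0.999, 0.0], [-0.999, 0.051, -0.0], [0.0, -0.0, -1.0]]
wrist_force: [-1.9, 0.2, 1.4]
gripper_width: 0.549
gripper_force: 30.0
```

>>> drive_tool --pt "85 0 0 0 0 0 0" --pt "85 0 0 0 0 0 0" --pt "85 0 0 0 0 0 0" --pt "85 0 0 0 0 0 0" --pt "100 0 0 5 0 0 0"

```text
time_s: 31.13
tcp_pos: [0.6346, 0.0421, 0.0262]
ee_rot: [[-0.051, -0.999, -0.002], [-0.999, 0.051, -0.0], [0.001, 0.002, -1.0]]
wrist_force: [-0.2, -0.7, -1.5]
gripper_width: 0.833
gripper_force: 0.0
```

>>> drive_tool --pt "100 0 0 20 0 0 0" --pt "100 0 0 35 0 0 0" --pt "100 0 0 5 0 0 -0.028" --pt "100 -33.1 -9.1 0 0 0 0" --pt "100 -33.1 -9.1 0 0 0 0"

```text
time_s: 31.55
tcp_pos: [0.57, 0.0245, 0.0879]
ee_rot: [[-0.079, -0.997, 0.003], [-0.997, 0.079, 0.001], [-0.001, -0.003, -1.0]]
wrist_force: [-0.9, 0.4, -0.5]
gripper_width: 0.996
gripper_force: 0.0
```

>>> drive_tool --pt "100 -33.1 -9.1 0 0 0 0" --pt "100 -33.1 -9.1 0 0 0 0" --pt "100 -33.1 -9.1 0 0 0 0" --pt "100 -33.1 -9.1 0 0 0 0" --pt "100 0 0 0 0 0 0"

```text
time_s: 31.97
tcp_pos: [0.429, -0.0145, 0.0865]
ee_rot: [[-0.081, -0.997, -0.007], [-0.997, 0.081, -0.0], [0.001, 0.007, -1.0]]
wrist_force: [0.2, 0.3, 0.1]
gripper_width: 0.996
gripper_force: 0.0
```

>>> drive_tool --pt "100 0 0 -20 0 0 0" --pt "100 0 0 -20 0 0 0" --pt "100 0 0 0 0 0 0" --pt "100 0 0 0 0 0 0"

```text
time_s: 32.3
tcp_pos: [0.4366, -0.0125, 0.047]
ee_rot: [[-0.079, -0.997, -0.002], [-0.997, 0.079, -0.001], [0.001, 0.002, -1.0]]
wrist_force: [0.2, 0.6, 0.3]
gripper_width: 1.0
gripper_force: 0.0
```

Run:
```python
from h import *
S=sense(); M=S['ee_rot']; print(S['tcp_pos'],np.degrees(np.arctan2(M[1,1],M[0,1]))%360)
for n in ('top','side'):
    c=capture(n); W=cloud(c)
    for nm,y,h in (('pt',.053,.036),('ob',-.0245,.036),('re',-.098,.03),('ro',-.162,.03)):
        P=W[(abs(W[...,0]-.63)<.05)&(abs(W[...,1]-y)<h)&(W[...,2]>.05)&(W[...,2]<.07)]*1000
        print(n,nm,len(P),(cv2.minAreaRect(P[:,:2].astype(np.float32)),P[:,2].mean(),P[:,1].min(),P[:,1].max()) if len(P) else '')
    P=W[(abs(W[...,0]-.437)<.06)&(abs(W[...,1]+.012)<.17)&(W[...,2]>.006)&(W[...,2]<.016)]*1000
    print(n,'plate',cv2.minAreaRect(P[:,:2].astype(np.float32)))
    cv2.imwrite(f'pics/g{n}.png',cv2.resize(c['frame'][100:300,200:500],(750,500),interpolation=2)[:,:,::-1])
```

```text
[ 0.43656779 -0.01247834  0.0469706 ] 175.4911554243934
top pt 203 (((635.6747436523438, 52.795143127441406), (65.90536499023438, 48.023719787597656), 89.50103759765625), np.float64(55.78669720177578), np.float64(19.84748560812946), np.float64(85.70536188802431))
top ob 182 (((632.6810913085938, -24.313304901123047), (65.92497253417969, 47.51162338256836), 88.98356628417969), np.float64(55.898082216077476), np.float64(-57.28687458663473), np.float64(8.64225641173736))
top re 169 (((629.9228515625, -96.12225341796875), (54.77816390991211, 40.420509338378906), 87.26014709472656), np.float64(55.937552634806146), np.float64(-123.15675386053616), np.float64(-68.72175091164183))
top ro 158 (((626.3383178710938, -162.55836486816406), (46.317134857177734, 47.35424041748047), 44.46460723876953), np.float64(55.74763029880155), np.float64(-186.5234791982009), np.float64(-138.8977904151883))
top plate ((436.73785400390625, -12.575180053710938), (295.760009765625, 66.07888793945312), 85.46746063232422)
side pt 177 (((634.4728393554688, 52.0345458984375), (49.93016052246094, 65.47547912597656), 0.
[... 154 characters left out ...]
517211914062), (48.97410583496094, 66.78497314453125), 0.633933961391449), np.float64(54.741867427804415), np.float64(-56.39460211425279), np.float64(10.443264677139323))
side re 129 (((627.7368774414062, -95.7362289428711), (55.6065788269043, 41.44017791748047), 84.8730239868164), np.float64(54.55211874483368), np.float64(-124.38112166248497), np.float64(-68.33671721257063))
side ro 87 (((627.9862060546875, -161.7073516845703), (50.30091857910156, 39.46074295043945), 87.76573181152344), np.float64(54.56193833777028), np.float64(-186.64196066387922), np.float64(-136.4427132004362))
side plate ((434.599365234375, -11.002655029296875), (298.4183349609375, 67.34830474853516), 85.20855712890625)
```

View pics/gtop.png

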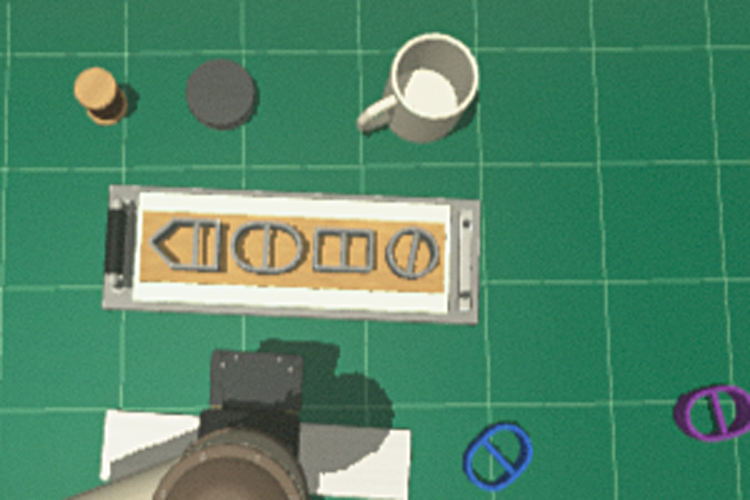

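View pics/gside.png

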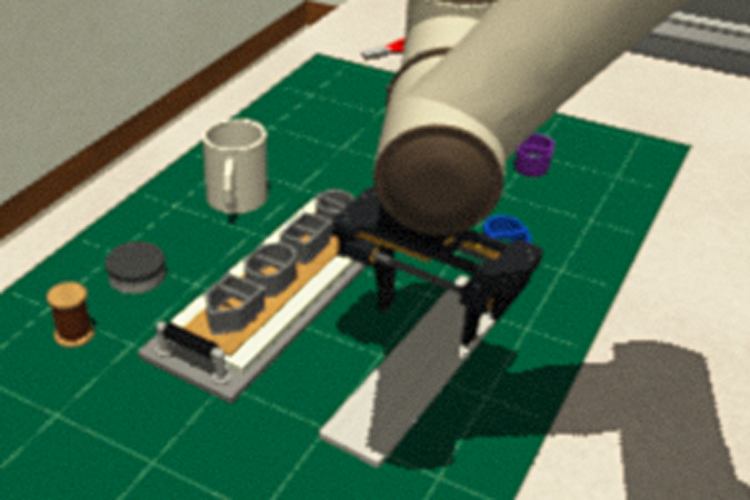

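Viewed: in the top crop the row reads, from the handle (118,242): pointed (188,245) with its point to the handle, oblong (268,247), rect (345,250), round (412,253). All stand clear of one another on the strip. The fingers straddle the plate, and the mug, spool and tin are undisturbed.

>>> drive_tool --pt "100 0 0 -25 0 0 0" --pt "100 0 0 -18 0 0 0" --pt "100 0 0 -5 0 0 0" --pt "100 0 0 -2 0 0 0" --pt "100 0 0 0 0 0 0"

```text
time_s: 32.82
tcp_pos: [0.4374, -0.0122, -0.0025]
ee_rot: [[-0.079, -0.997, 0.001], [-0.997, 0.079, 0.0], [-0.0, -0.001, -1.0]]
wrist_force: [0.3, -1.0, 0.3]
gripper_width: 1.001
gripper_force: 0.0
```

>>> drive_tool --pt "100 0 0 -1 0 0 0" --pt "100 0 0 -1 0 0 0" --pt "100 0 0 -1 0 0 0" --pt "100 0 0 0 0 0 0" --pt "100 0 0 0 0 0 0"

```text
time_s: 33.23
tcp_pos: [0.4369, -0.0123, -0.0057]
ee_rot: [[-0.079, -0.997, 0.001], [-0.997, 0.079, 0.0], [-0.0, -0.001, -1.0]]
wrist_force: [-0.3, 0.4, 0.3]
gripper_width: 1.0
gripper_force: 0.0
```

Tips should be about 3 mm above the mat. One more mm, then close.

>>> drive_tool --pt "100 0 0 -1 0 0 0" --pt "20 0 0 0 0 0 0" --pt "20 0 0 0 0 0 0" --pt "20 0 0 0 0 0 0" --pt "20 0 0 0 0 0 0"

```text
time_s: 33.65
tcp_pos: [0.4365, -0.0124, -0.007]
ee_rot: [[-0.079, -0.997, -0.001], [-0.997, 0.079, -0.0], [0.0, 0.001, -1.0]]
wrist_force: [-1.8, 0.9, 0.3]
gripper_width: 0.784
gripper_force: 1.0
```

>>> drive_tool --pt "20 0 0 0 0 0 0" --pt "20 0 0 0 0 0 0" --pt "20 0 0 0 0 0 0" --pt "20 0 0 0 0 0 0"

```text
time_s: 33.98
tcp_pos: [0.4359, -0.0126, -0.0071]
ee_rot: [[-0.079, -0.997, -0.002], [-0.997, 0.079, -0.0], [0.001, 0.002, -1.0]]
wrist_force: [-2.9, 1.3, 1.6]
gripper_width: 0.755
gripper_force: 30.0
```

>>> drive_tool --pt "20 0 0 8 0 0 0" --pt "20 0 0 15 0 0 0" --pt "20 0 0 25 0 0 0" --pt "20 0 0 30 0 0 0" --pt "20 0 0 22 0 0 0"

```text
time_s: 34.4
tcp_pos: [0.4373, -0.0123, 0.0949]
ee_rot: [[-0.079, -0.997, 0.002], [-0.997, 0.079, 0.0], [-0.001, -0.002, -1.0]]
wrist_force: [0.3, 0.4, -6.5]
gripper_width: 0.753
gripper_force: 30.0
```

>>> drive_tool --pt "20 12 -2 0 0 0 0.007" --pt "20 25 -5 0 0 0 0.007" --pt "20 30 -6 0 0 0 0.007" --pt "20 30 -6 0 0 0 0.007" --pt "20 30 -6 0 0 0 0"

```text
time_s: 34.82
tcp_pos: [0.5646, -0.0377, 0.0928]
ee_rot: [[-0.051, -0.999, -0.0], [-0.999, 0.051, 0.0], [-0.0, 0.0, -1.0]]
wrist_force: [-0.2, -0.2, -6.3]
gripper_width: 0.751
gripper_force: 30.0
```

>>> drive_tool --pt "20 30 -6 0 0 0 0" --pt "20 25 -4 0 0 0 0" --pt "20 12 -2 0 0 0 0" --pt "20 0 0 0 0 0 0" --pt "20 0 0 0 0 0 0"

```text
time_s: 35.23
tcp_pos: [0.63, -0.0495, 0.0916]
ee_rot: [[-0.052, -0.999, -0.003], [-0.999, 0.052, 0.0], [-0.0, 0.003, -1.0]]
wrist_force: [-1.1, 0.3, -5.9]
gripper_width: 0.757
gripper_force: 30.0
```

Run:
```python
from h import *
S=sense(); M=S['ee_rot']; print(S['tcp_pos'],np.degrees(np.arctan2(M[1,1],M[0,1]))%360,S['gripper_force'],S['wrist_force'])
for n in ('top','side'):
    c=capture(n); W=cloud(c)
    P=W[(abs(W[...,0]-.631)<.05)&(abs(W[...,1]+.05)<.17)&(W[...,2]>.09)&(W[...,2]<.125)]*1000
    A=np.c_[P[:,:2]-[631,-50],np.ones(len(P))]; k=np.linalg.lstsq(A,P[:,2],rcond=None)[0]
    print(n,len(P),cv2.minAreaRect(P[:,:2].astype(np.float32)),'slope',k.round(3))
```

```text
[ 0.62997004 -0.04952343  0.09157414] 177.01493328299097 29.995847940444946 [-1.12690993  0.28569882 -5.88090337]
top 1843 ((631.1737060546875, -50.55615234375), (291.4335021972656, 66.55509948730469), 87.14414978027344) slope [ 5.00000e-03 -1.00000e-03  1.08063e+02]
side 1265 ((628.41015625, -47.31504821777344), (298.07098388671875, 85.40833282470703), 82.89594268798828) slope [ 2.50000e-02 -1.10000e-02  1.08937e+02]
```

>>> drive_tool --pt "20 0.5 0 -12 0 0 0" --pt "20 0 0 -14 0 0 0" --pt "20 0 0 -9 0 0 0" --pt "20 0 0 -3 0 0 0" --pt "20 0 0 0 0 0 0"

```text
time_s: 35.75
tcp_pos: [0.63, -0.0494, 0.0536]
ee_rot: [[-0.051, -0.999, -0.003], [-0.999, 0.051, -0.0], [0.001, 0.003, -1.0]]
wrist_force: [-0.1, -0.8, -5.2]
gripper_width: 0.753
gripper_force: 30.0
```

>>> drive_tool --pt "20 0 0 -0.8 0 0 0" --pt "20 0 0 0 0 0 0" --pt "20 0 0 0 0 0 0"

```text
time_s: 36.0
tcp_pos: [0.6318, -0.0493, 0.055]
ee_rot: [[-0.051, -0.999, 0.001], [-0.999, 0.051, 0.0], [-0.0, -0.001, -1.0]]
wrist_force: [0.2, -0.3, -4.1]
gripper_width: 0.759
gripper_force: 30.0
```

>>> drive_tool --pt "20 0 0 -0.8 0 0 0" --pt "20 0 0 -0.8 0 0 0" --pt "20 0 0 -0.6 0 0 0" --pt "20 0 0 0 0 0 0" --pt "20 0 0 0 0 0 0"

```text
time_s: 36.42
tcp_pos: [0.6312, -0.0494, 0.052]
ee_rot: [[-0.051, -0.999, -0.0], [-0.999, 0.051, -0.0], [0.0, 0.0, -1.0]]
wrist_force: [0.2, 0.6, -5.7]
gripper_width: 0.753
gripper_force: 30.0
```

>>> drive_tool --pt "20 0 0 -0.5 0 0 0" --pt "20 0 0 0 0 0 0" --pt "20 0 0 0 0 0 0"

```text
time_s: 36.67
tcp_pos: [0.6312, -0.0494, 0.0515]
ee_rot: [[-0.051, -0.999, -0.0], [-0.999, 0.051, -0.0], [0.0, 0.0, -1.0]]
wrist_force: [-0.4, 0.5, -5.0]
gripper_width: 0.754
gripper_force: 30.0
```

>>> drive_tool --pt "20 0 0 -0.5 0 0 0" --pt "20 0 0 0 0 0 0" --pt "20 0 0 -0.4 0 0 0" --pt "20 0 0 0 0 0 0" --pt "20 0 0 0 0 0 0"

```text
time_s: 37.08
tcp_pos: [0.6312, -0.0493, 0.0506]
ee_rot: [[-0.051, -0.999, -0.0], [-0.999, 0.051, -0.0], [0.0, 0.0, -1.0]]
wrist_force: [0.4, 0.7, -6.0]
gripper_width: 0.75
gripper_force: 30.0
```

>>> drive_tool --pt "20 0 0 -0.3 0 0 0" --pt "20 0 0 0 0 0 0" --pt "20 0 0 0 0 0 0"

```text
time_s: 37.33
tcp_pos: [0.6312, -0.0494, 0.0503]
ee_rot: [[-0.051, -0.999, -0.0], [-0.999, 0.051, 0.0], [0.0, 0.0, -1.0]]
wrist_force: [0.2, -0.4, -5.2]
gripper_width: 0.75
gripper_force: 30.0
```

>>> drive_tool --pt "20 0 0 -0.3 0 0 0" --pt "20 0 0 0 0 0 0" --pt "20 0 0 -0.3 0 0 0" --pt "20 0 0 0 0 0 0" --pt "20 0 0 0 0 0 0"

```text
time_s: 37.75
tcp_pos: [0.6313, -0.0494, 0.0501]
ee_rot: [[-0.051, -0.999, 0.0], [-0.999, 0.051, -0.0], [0.0, -0.0, -1.0]]
wrist_force: [-1.0, 0.2, -3.4]
gripper_width: 0.752
gripper_force: 30.0
```

>>> drive_tool --pt "20 0 0 -0.2 0 0 0" --pt "20 0 0 0 0 0 0" --pt "20 0 0 0 0 0 0"

```text
time_s: 38.0
tcp_pos: [0.6313, -0.0494, 0.05]
ee_rot: [[-0.051, -0.999, 0.0], [-0.999, 0.051, -0.0], [0.0, -0.0, -1.0]]
wrist_force: [-1.1, 0.7, -0.1]
gripper_width: 0.753
gripper_force: 30.0
```

>>> drive_tool --pt "100 0 0 0 0 0 0" --pt "100 0 0 0 0 0 0" --pt "100 0 0 0 0 0 0" --pt "100 0 0 0 0 0 0" --pt "100 0 0 0 0 0 0"

```text
time_s: 38.42
tcp_pos: [0.6317, -0.0494, 0.0498]
ee_rot: [[-0.051, -0.999, 0.001], [-0.999, 0.051, -0.0], [-0.0, -0.001, -1.0]]
wrist_force: [-0.1, -0.2, -0.5]
gripper_width: 0.978
gripper_force: 0.0
```

>>> drive_tool --pt "100 0 0 3 0 0 0" --pt "100 0 0 8 0 0 0" --pt "100 0 0 20 0 0 0" --pt "100 0 0 40 0 0 0" --pt "100 0 0 40 0 0 0"

```text
time_s: 38.83
tcp_pos: [0.6303, -0.0496, 0.1611]
ee_rot: [[-0.051, -0.999, -0.003], [-0.999, 0.051, -0.001], [0.001, 0.003, -1.0]]
wrist_force: [1.6, 0.2, 1.0]
gripper_width: 0.996
gripper_force: 0.0
```

>>> drive_tool --pt "100 -35 0 10 0 0 0" --pt "100 -40 0 0 0 0 0" --pt "100 -40 0 0 0 0 0" --pt "100 -40 0 0 0 0 0" --pt "100 -30 0 0 0 0 0"

```text
time_s: 39.25
tcp_pos: [0.4432, -0.0497, 0.1712]
ee_rot: [[-0.051, -0.999, 0.0], [-0.999, 0.051, 0.0], [-0.0, -0.0, -1.0]]
wrist_force: [-0.2, 0.9, 1.1]
gripper_width: 0.998
gripper_force: 0.0
```

>>> drive_tool --pt "100 0 0 0 0 0 0" --pt "100 0 0 0 0 0 0"

```text
time_s: 39.42
tcp_pos: [0.4456, -0.0495, 0.1721]
ee_rot: [[-0.05, -0.999, 0.003], [-0.999, 0.05, 0.0], [-0.001, -0.003, -1.0]]
wrist_force: [0.9, -0.2, 0.2]
gripper_width: 0.998
gripper_force: 0.0
```

Run:
```python
from h import *
for n in ('top','side'):
    c=capture(n); W=cloud(c)
    P=W[(abs(W[...,0]-.631)<.06)&(abs(W[...,1]+.05)<.17)&(W[...,2]>.06)&(W[...,2]<.08)]*1000
    A=np.c_[P[:,:2]-[631,-50],np.ones(len(P))]; k=np.linalg.lstsq(A,P[:,2],rcond=None)[0]
    print(n,len(P),cv2.minAreaRect(P[:,:2].astype(np.float32)),'slope',k.round(3))
    cv2.imwrite(f'pics/z{n}.png',cv2.resize(c['frame'][100:300,200:500],(750,500),interpolation=2)[:,:,::-1])
```

```text
top 3609 ((632.64599609375, -49.21141052246094), (295.7536315917969, 66.67439270019531), 87.3165054321289) slope [2.0000e-03 0.0000e+00 6.6631e+01]
side 1604 ((630.4047241210938, -49.250396728515625), (299.2509765625, 68.69701385498047), 87.16956329345703) slope [ 9.0000e-03 -3.0000e-03  6.6429e+01]
```

View pics/zside.png

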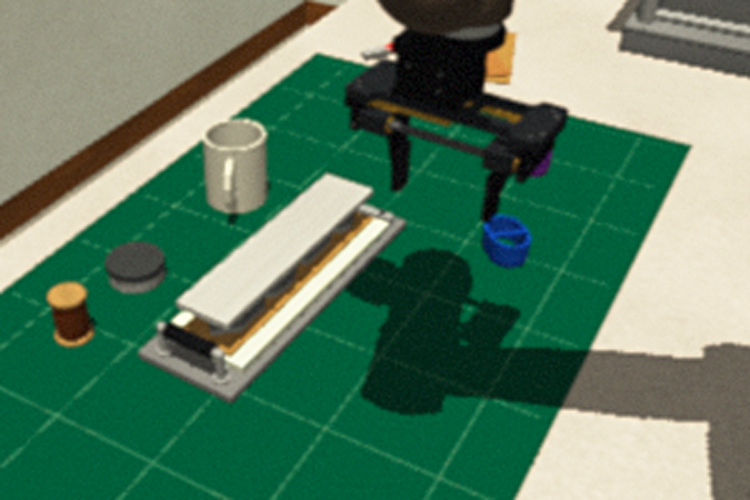

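The plate lies level along the row (crop (275,250)). Its top is at 66.6 mm and its centre at (632,-49). The arm is clear.

```bash
python3 -c "from station import *; print(finish_job())"
```

```text
the job is handed in; nothing more can be done
None
```

The job is handed in, with no verdict returned: the four dies stand in the asked order on the strip, the pointed one's point towards the handle. The plate lies level on top of all four, the mug, spool and tin were left alone, and the clock was at about 40 s of the 128 s allowed.

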